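# Set up the screen-printing jig: register pins, clamp nuts, hinge lock

## Robot

A 6-joint arm with a two-finger parallel gripper is mounted at the origin on the work surface. World frame = base frame: x ahead of the robot, y to its left, z up, the work surface at z = 0. Lengths are in m, angles in rad, forces in N, time in s.
With the tool pointing down it reaches from about 0.25 to 0.725 m from the base axis. Payload 4 kg.
Tool frame: the origin (TCP) lies where the fingers leave the gripper's body, on its centre line; the fingertips stand 73 mm ahead of it and the grasp point (between the pads) lies 54 mm ahead of it; x points along the fingers, z is the direction in which the jaws open and shut, and the axes are right-handed (so a half turn about x gives the same grasp; the last joint's range is limited). The gripper opens to 85 mm and grips with 20 to 120 N. Pads are 22 mm wide; open, the fingers measure 114 mm over their backs; the gripper's body (76 mm by 85 mm) begins 54 mm behind the grasp point. The pads swing forward as they close: fully open they stand 13 mm farther back than shut.
Start: joints at [-1.286, 0.241, 0.005, 1.335, 0, 1.571], TCP at [0.14, -0.48, 0.304] pointing down, gripper open.
Joint ranges: [-2.72, 2.72], [-1.05, 1.87], [-1.09, 1.28], [-1.99, 2.15], [-1.42, 1.44], [-3.14, 3.14]. Speed limits (rad/s): [2.79, 2.79, 3.14, 3.14, 3.14, 3.14].

## Interface

Orientations are given as a unit quaternion [w, x, y, z].
In Python, from bench import robot, optics gives the robot as it stands.
- The arm moves only by the shell command python3 -m jog 'ROWS' [FORCE]. ROWS is JSON, a list of rows, each an object with "fingers": the finger opening in m, from 0 to 0.0854; "offset": the shift along the tool's x, y, z in m, a list of three; "yaw": the turn about the tool's x in rad. A call has exactly 8 rows; each row shifts and turns the commanded pose from where the row before left it, along the tool's axes as they then stand; what a row does not reach is not made up. A row lasts 1/10 s, in which the tool goes at most 50 mm and 8.59 degrees, less where a joint would pass 70% of its speed; a pose out of reach is approached as far as the arm can. A call with a gripper value outside its range is refused whole. The fingers move at their own pace and stop on an object; FORCE is the grip in N (left out, the last holds). Time passes only in rows, so rows that do not move let the fingers close, or fill a call up. It gives the time, the measured TCP pose, the force and the opening at its end, in the units of the state.
- robot.observe(): the state, without advancing time (a new reading comes with each control period).
- optics.get_image(name): name is "scene" or "side" or "wrist"; returns a dict with "pixels" (400x640x3 uint8, red, green, blue), "z_map" (400x640 float32, m along the optical axis (not along the pixel's ray), 0 where there is no reading), "mtx" (3x3 intrinsics, pixels), "xyz" and "orientation" of the camera in the world. Camera axes: x right, y down, z forward; pixel columns grow to the right and rows downward; lengths in m; the calibration is good to about 2 mm. The wrist camera is an equidistant fisheye: a pixel r from the principal point sees the ray r / f radians off the axis. A picture is of the moment at which its call begins.
- robot.close_job(): hands the job in, once; it reports no verdict.
The state is a dict: "t": time; "joints": joint angles; "qvel": joint speeds; "effort": joint torques, N m; "tool_pos": TCP position; "tool_rot": TCP orientation; "force": force on the tool from outside, world axes, zero at the start; "torque": the same for the moment, N m; "opening": finger opening in m.
Only numpy, scipy, OpenCV 4.12 (cv2) and the standard library are available. Lean on these libraries where they do the work, as an engineer would, in place of code of your own. Each camera call takes 0.05 s, during which the arm holds its last target. There are 200 camera calls.

## Task

Get the print jig ready: first push every register pin from the wooden rack fully down into a register station, one each, feeling for its blind hole. Then start a brass nut on each clamp stud - back it off anticlockwise until the thread drops in, then turn it on clockwise down to its steel tab - and only after that turn the black hinge collar clockwise until its red pointer is on the green lock mark. Leave the ink jar and the orange blocks where they are.

Things in the scene. Friction and masses are not known exactly. Their poses are not given: they have to be found in the camera images.
- jig: Grey bed plate 240 x 360 x 20 mm fixed to the bench, with an aluminium print screen (100 x 210 mm, top 32 mm above the bench, teal mesh), two studs, three register stations, a hinge collar. Origin: centre of the underside, on the bench. x points away from the robot, y left, z up; up to 0.2 rad askew.
- stud1 (a point): Left upright steel stud (jig y +), 30 mm over its thread. Point: on its axis at the top of the steel clamp tab, 34 mm above the bench, where the nut finally sits; axes as jig. The core (18 mm) ends 56 mm higher; its top 34 mm is a bare pilot that centres the nut. Coarse right-hand three-start thread, blunt: the crest has three gaps 40 degrees wide, 120 apart, at angles not told (see stud2).
- stud2 (a point): Right stud, like stud1, gaps at other angles. Put on outside a gap, a nut rests with its underside 17 mm above the point (21 on a guard tooth; teeth block turning on). Turned back anticlockwise, at most 90 degrees, it falls by its own weight to 6 to 8 mm and meets a stop; then 80 to 105 degrees clockwise take it to the tab (27 mm a turn). It sinks by its weight, when held loosely or let go.
- nutA: Brass hex nut, 46 mm across flats, 34 mm high, 32 mm bore; inside, three lugs 5 mm above the underside and three guide lugs at the top reach in to 10.4 mm from the axis; about 0.22 kg. Lies flat, lugs down, left of the jig. Origin: centre of its underside; z its axis; x normal to a flat (flats every 60 degrees), thread lugs at 0, 120, 240 degrees from x. Fits either stud.
- nutB: Brass hex nut, same as nutA. Between fingers opened 2 to 4 mm wider than its flats a nut is turned as by a spanner and still sinks freely.
- station1 (a point): Rightmost register station (jig y -0.10 m): black bush 50 mm square in a blue housing. Point: centre of the four white ticks on its flat top, 50 mm above the bench; axes as jig. Its blind hole (14 mm wide, chamfered 1.5 mm, 22 mm deep) is black on black and off-centre: up to 4 mm from the point in jig x and up to 4 mm in jig y, not told.
- station2 (a point): Middle register station (jig y 0), same as station1, hole off-centre by its own amount.
- station3 (a point): Left register station (jig y +0.10 m), same as station1, hole off-centre by its own amount.
- rack: Plywood pin rack 180 x 50 x 30 mm, fixed to the bench right of the jig. Three holes in a row along its x, 60 mm apart, middle one at the centre, 20 mm deep. Origin: centre of its underside.
- pin1: Steel register pin, 12 mm in diameter, 60 mm long in all, chamfered foot, orange square head 20 x 20 x 14 mm on top; 60 g. Origin: centre of its foot; z towards the head; x, y normal to the head's sides. Starts upright in the rack, foot 10 mm above the bench. Fully down, its foot is 22 mm below the station's top. One to three pins are present; any fits any station.
- pin2: Steel register pin, 12 mm in diameter, 60 mm long in all, chamfered foot, orange square head 20 x 20 x 14 mm on top; 60 g. Origin: centre of its foot; z towards the head; x, y normal to the head's sides. Starts upright in the rack, foot 10 mm above the bench. Fully down, its foot is 22 mm below the station's top. One to three pins are present; any fits any station.
- pin3: Steel register pin, 12 mm in diameter, 60 mm long in all, chamfered foot, orange square head 20 x 20 x 14 mm on top; 60 g. Origin: centre of its foot; z towards the head; x, y normal to the head's sides. Starts upright in the rack, foot 10 mm above the bench. Fully down, its foot is 22 mm below the station's top. One to three pins are present; any fits any station.
- collar (a joint): Black lock collar on the hinge post at the far side of the jig, turning about the vertical. rad: 0 = unlocked (red pointer on the white mark, pointing to jig +x), growing as it turns clockwise seen from above; locked = 1.45 (red pointer on the green mark); end stop at 1.9. Stays where it is left; needs about 0.12 N m.
- collar_grip (a point): On the collar's axis, inside its upright fin (46 mm long, 12 mm thick, 27 mm tall, top 88 mm above the bench), 12 mm below the fin's top. This point turns with the collar: its x runs along the fin to the red pointer, y across the fin.
- ink_jar: Orange ink jar, 68 mm in diameter, 85 mm high, full and closed. Leave alone. Origin: centre of its underside.
- block1: Orange printed block, 50 mm cube. Leave alone. Origin: centre of its underside.
- block2: Orange printed block, 50 mm cube. Leave alone. Origin: centre of its underside.
Mind the look-alikes: they are no part of the job. What is shaped like the nutA but blue is not meant. Leave any blue look-alike of the nutB alone.

How it is judged:
By the outcome, as a careful person would: the job done as asked, in the order asked, and still so for the second after the job is handed in, with the robot touching nothing.
Of pin1, pin2, pin3 only 1 to 3 are there at a start; the rules pass over those that are not, and their reading is None.
At some moment in a run one of nutA, nutB may be knocked a few centimetres aside while the robot is not near it.
It also fails if it takes over 210 s, if anything falls off the work surface, if the arm or the gripper's body presses on something with over 40 N, if the wrist force passes 120 N, or if a joint passes its speed limit or range.

## Working session

There is one attempt and no reset: what is moved stays moved. The work goes in short steps, Python scripts to look and compute and a shell command to move; the robot and the scene stay as the last step left them, time stands still between calls to the robot, and variables do not carry over. Pictures are saved under pics/ and viewed, about 12 in all and at most 16, crops included, and the job is handed in when it is done.

```bash
ls; mkdir -p pics
cat > h.py <<'E'
import numpy as np, cv2
from bench import robot, optics
from scipy.spatial.transform import Rotation as R
def rot(q): return R.from_quat([q[1],q[2],q[3],q[0]])
def cloud(im):
    z=im["z_map"]; K=np.array(im["mtx"]); v,u=np.mgrid[:400,:640]
    P=np.stack([(u-K[0,2])/K[0,0]*z,(v-K[1,2])/K[1,1]*z,z],-1)
    W=P@rot(im["orientation"]).as_matrix().T+np.array(im["xyz"]); W[z<=0]=np.nan
    return W
def save(n,p): cv2.imwrite("pics/"+n,cv2.cvtColor(p,cv2.COLOR_RGB2BGR))
E
python3 - <<'E'
from h import *
for n in("scene","side","wrist"):
    im=optics.get_image(n); save(n+"0.png",im["pixels"]); np.savez(n+"0.npz",**im); print(n,np.round(im["xyz"],3),np.round(im["orientation"],3),np.array(im["mtx"]).round(1).tolist())
s=robot.observe(); print(s)
E
```

```text
pics
scene [1.363 0.373 0.702] [-0.267  0.494  0.729 -0.392] [[418.3, 0.0, 318.2], [0.0, 418.3, 206.9], [0.0, 0.0, 1.0]]
side [0.035 0.855 1.243] [ 0.087 -0.237  0.91  -0.328] [[488.8, 0.0, 320.0], [0.0, 488.8, 194.1], [0.0, 0.0, 1.0]]
wrist [ 0.217 -0.457  0.373] [ 0.126  0.79  -0.592 -0.095] [[309.7, 0.0, 318.0], [0.0, 309.7, 201.1], [0.0, 0.0, 1.0]]
{'t': 0.15, 'joints': array([-1.28597183e+00,  2.41245473e-01,  4.08095845e-03,  1.33524831e+00,
        1.39430644e-05,  1.57078032e+00]), 'qvel': array([ 0.00065002, -0.00137085,  0.00269099, -0.00128093, -0.00077221,
       -0.00010681]), 'effort': array([-1.24933522e-03, -3.72633398e+01,  2.52639645e+01,  1.23638616e-02,
       -7.45557190e-05, -3.45431417e-06]), 'tool_pos': array([ 0.1403969 , -0.47951064,  0.30323267]), 'tool_rot': array([ 0.5654527 ,  0.42431453,  0.56636157, -0.42362129]), 'force': array([-0.20298724,  0.07730614, -1.07159754]), 'torque': array([ 0.03624133, -0.0798944 ,  0.00037944]), 'opening': 0.08551681251333443}
```

View pics/scene0.png

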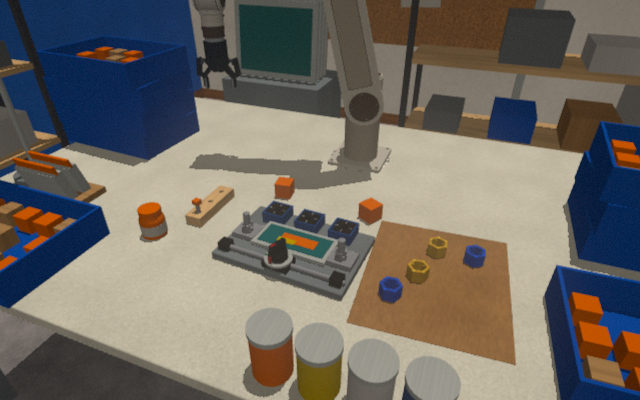

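View pics/side0.png

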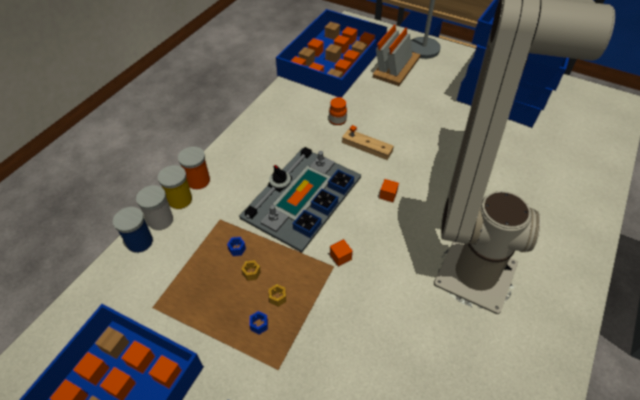

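Run:
```python
from h import *
from scipy import ndimage as nd
for n in("scene","side"):
    im=dict(np.load(n+"0.npz")); W=cloud(im); hsv=cv2.cvtColor(im["pixels"],cv2.COLOR_RGB2HSV); H,S,V=[hsv[...,i].astype(int) for i in range(3)]
    ok=(W[...,0]>0.2)&(W[...,0]<0.9)&(abs(W[...,1])<0.6)&(W[...,2]>0.008)&(W[...,2]<.13)
    for nm,m in dict(orange=(H<14)&(S>170)&(V>90),brass=(H>18)&(H<32)&(S>120)&(V>60),blue=(H>105)&(H<130)&(S>120),teal=(H>75)&(H<100)&(S>100),wood=(H>8)&(H<25)&(S>60)&(S<170)&(V>120)).items():
        l,k=nd.label(m&ok)
        for i in range(1,k+1):
            q=l==i
            if q.sum()>12: v,u=np.nonzero(q); p=W[q]; print(n,nm,q.sum(),(int(u.mean()),int(v.mean())),p.mean(0).round(3),p.min(0).round(3),p.max(0).round(3))
    print(n,"bench z",np.nanmedian(W[...,2][(W[...,0]>.25)&(W[...,0]<.7)&(abs(W[...,1])<.4)&(abs(W[...,2])<.01)]))
```

```text
scene orange 149 (283, 182) [ 0.353 -0.142  0.049] [ 0.323 -0.168  0.032] [ 0.373 -0.117  0.055]
scene orange 64 (282, 192) [ 0.367 -0.143  0.021] [ 0.362 -0.164  0.008] [ 0.372 -0.12   0.041]
scene orange 41 (195, 200) [ 0.567 -0.313  0.067] [ 0.555 -0.323  0.058] [ 0.574 -0.304  0.073]
scene orange 243 (371, 207) [0.379 0.147 0.043] [0.34  0.112 0.008] [0.406 0.172 0.053]
scene orange 468 (150, 215) [ 0.675 -0.381  0.07 ] [ 0.638 -0.42   0.042] [ 0.697 -0.358  0.089]
scene orange 221 (301, 240) [0.586 0.019 0.034] [ 0.569 -0.039  0.031] [0.606 0.059 0.037]
scene orange 147 (35, 242) [ 0.862 -0.581  0.056] [ 0.833 -0.598  0.042] [ 0.885 -0.564  0.061]
scene brass 15 (278, 237) [ 0.608 -0.035  0.046] [ 0.588 -0.045  0.032] [ 0.667 -0.005  0.089]
scene brass 271 (437, 245) [0.465 0.347 0.026] [0.433 0.324 0.008] [0.488 0.37  0.038]
scene brass 52 (289, 240) [ 0.604 -0.007  0.04 ] [ 0.585 -0.023  0.032] [0.657 0.008 0.09 ]
scene brass 360 (417, 269) [0.574 0.317 0.025] [0.542 0.291 0.008] [0.595 0.341 0.037]
scene blue 2313 (73, 236) [ 0.804 -0.515  0.054] [ 0.709 -0.6    0.008] [ 0.9 
[... 1992 characters left out ...]
  0.043] [ 0.466 -0.026  0.024] [0.532 0.043 0.055]
side blue 295 (306, 224) [0.5   0.113 0.044] [0.472 0.053 0.019] [0.539 0.142 0.056]
side blue 307 (142, 237) [0.894 0.398 0.059] [0.888 0.37  0.009] [0.9   0.421 0.109]
side blue 205 (236, 245) [0.652 0.272 0.027] [0.63  0.246 0.008] [0.678 0.297 0.039]
side blue 237 (258, 321) [0.459 0.443 0.028] [0.434 0.417 0.008] [0.486 0.466 0.039]
side teal 602 (301, 191) [0.585 0.    0.033] [ 0.545 -0.094  0.024] [0.628 0.092 0.041]
side wood 46 (334, 72) [ 0.775 -0.578  0.056] [ 0.755 -0.596  0.05 ] [ 0.798 -0.561  0.067]
side wood 479 (368, 141) [ 0.499 -0.313  0.03 ] [ 0.413 -0.343  0.013] [ 0.595 -0.285  0.073]
side bench z 0.0001030892374745962
```

```bash
cat >> h.py <<'E'
def plan(x,y,z,zdeg=None):
    """TCP target; zdeg: wanted world heading of tool z (jaw axis), mod 180"""
    s=robot.observe(); M=rot(s["tool_rot"]).as_matrix(); p=np.array(s["tool_pos"])
    d=np.array([x,y,z])-p; h=np.degrees(np.arctan2(M[1,2],M[0,2]))
    print("t",round(s["t"],2),"pos",p.round(4),"head",round(h,2),"tilt",np.degrees(np.arccos(-M[2,0])).round(2),"j",np.round(s["joints"],2),"F",np.round(s["force"],1),"open",round(s["opening"],4))
    print("offset",(M.T@d).round(4), end=" ")
    if zdeg is not None:
        e=(zdeg-h+90)%180-90; print("yaw",round(-np.radians(e),4),"(%.1f deg)"%e,end="")
    print()
def st(): 
    s=robot.observe(); plan(*s["tool_pos"])
E
python3 - <<'E'
from h import *
s=robot.observe(); M=rot(s["tool_rot"]).as_matrix(); print(M.round(3))
im=dict(np.load("wrist0.npz")); C=rot(im["orientation"]).as_matrix()
print("cam in tool",(M.T@(im["xyz"]-s["tool_pos"])).round(4)); print((M.T@C).round(3).tolist())
plan(0.56,-0.31,0.27)
plan(0.50,-0.20,0.33)
z=im["z_map"]; print((z>0).mean(),z.max())
# rack direction, from side cam
for n in("scene","side"):
    im=dict(np.load(n+"0.npz")); W=cloud(im)
    m=(W[...,0]>.38)&(W[...,0]<.63)&(W[...,1]>-.37)&(W[...,1]<-.26)&(W[...,2]>.024)&(W[...,2]<.036)
    p=W[m][:,:2].astype(np.float32); print(cv2.minAreaRect(p),p.mean(0))
E
```

```text
[[-0.     0.96   0.281]
 [ 0.002  0.281 -0.96 ]
 [-1.     0.    -0.002]]
cam in tool [-0.0702  0.08    0.    ]
[[0.0, -0.312, 0.95], [-0.0, -0.95, -0.312], [1.0, -0.0, -0.0]]
t 0.15 pos [ 0.1404 -0.4795  0.3032] head -73.68 tilt 0.09 j [-1.29  0.24  0.    1.34  0.    1.57] F [-0.2  0.1 -1.1] open 0.0855
offset [ 0.0333  0.4503 -0.0447] 
t 0.15 pos [ 0.1404 -0.4795  0.3032] head -73.68 tilt 0.09 j [-1.29  0.24  0.    1.34  0.    1.57] F [-0.2  0.1 -1.1] open 0.0855
offset [-0.0265  0.4237 -0.1672] 
0.99615625 1.644051
((0.500948965549469, -0.3145948648452759), (0.18730995059013367, 0.056330565363168716), 0.841739296913147) [ 0.50800097 -0.3116026 ]
((0.5039892792701721, -0.3120044767856598), (0.06097525730729103, 0.18283842504024506), 89.24574279785156) [ 0.50016695 -0.31019118]
```

```bash
python3 -m jog '[{"fingers":0.085,"offset":[0,0.02,-0.005],"yaw":0},{"fingers":0.085,"offset":[0,0.037,-0.008],"yaw":0},{"fingers":0.085,"offset":[0,0.037,-0.008],"yaw":0},{"fingers":0.085,"offset":[0,0.037,-0.008],"yaw":0},{"fingers":0.085,"offset":[0,0.037,-0.008],"yaw":0},{"fingers":0.085,"offset":[0,0.037,-0.008],"yaw":0},{"fingers":0.085,"offset":[0,0.037,-0.008],"yaw":0},{"fingers":0.085,"offset":[0,0.037,-0.008],"yaw":0}]' 40
python3 -m jog '[{"fingers":0.06,"offset":[0,0.037,-0.008],"yaw":0},{"fingers":0.06,"offset":[0,0.037,-0.008],"yaw":0},{"fingers":0.06,"offset":[0,0.02,-0.003],"yaw":0},{"fingers":0.06,"offset":[0,0,0],"yaw":0.095},{"fingers":0.06,"offset":[0,0,0],"yaw":0.095},{"fingers":0.06,"offset":[0,0,0],"yaw":0.095},{"fingers":0.06,"offset":[0,0,0],"yaw":0},{"fingers":0.06,"offset":[0,0,0],"yaw":0}]'
python3 - <<'E'
from h import *
plan(0.47,-0.3,0.3,-90)
im=optics.get_image("wrist"); np.savez("w1.npz",**im); save("w1.png",im["pixels"])
E
```

```text
t: 0.95
tool_pos: [0.3922, -0.3419, 0.3036]
tool_rot: [0.566, 0.424, 0.566, -0.424]
force: [0.7, -1.1, 0.2]
opening: 0.0848
t: 1.75
tool_pos: [0.4759, -0.2982, 0.3036]
tool_rot: [0.5, 0.5, 0.501, -0.5]
force: [-0.5, 0.7, 0.1]
opening: 0.0597
t 1.75 pos [ 0.4759 -0.2982  0.3036] head -89.9 tilt 0.03 j [-0.56  0.36  0.18  1.38  0.    2.58] F [-0.5  0.7  0.1] open 0.0597
offset [ 0.0036 -0.0059  0.0018] yaw 0.0018 (-0.1 deg)
```

View pics/w1.png

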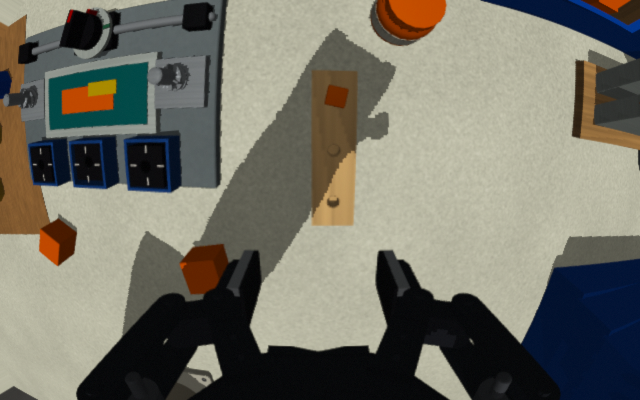

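```bash
cat >> h.py <<'E'
def fray(im,u,v):
    K=np.array(im["mtx"]); a=(np.asarray(u,float)-K[0,2])/K[0,0]; b=(np.asarray(v,float)-K[1,2])/K[1,1]; r=np.hypot(a,b)+1e-9
    d=np.stack([np.sin(r)*a/r,np.sin(r)*b/r,np.cos(r)],-1); return d
def fcloud(im):
    v,u=np.mgrid[:400,:640]; d=fray(im,u,v); P=d/np.maximum(d[...,2:],.05)*im["z_map"][...,None]
    W=P@rot(im["orientation"]).as_matrix().T+np.array(im["xyz"]); W[im["z_map"]<=0]=np.nan; return W
def onplane(im,u,v,z):
    d=fray(im,u,v)@rot(im["orientation"]).as_matrix().T; o=np.array(im["xyz"]); return o+d*((z-o[2])/d[...,2])[...,None]
def proj(im,P):
    p=(np.asarray(P,float)-np.array(im["xyz"]))@rot(im["orientation"]).as_matrix(); K=np.array(im["mtx"])
    n=np.hypot(p[...,0],p[...,1])+1e-9; r=np.arctan2(n,p[...,2]); return np.stack([K[0,0]*r*p[...,0]/n+K[0,2],K[1,1]*r*p[...,1]/n+K[1,2]],-1)
E
python3 - <<'E'
from h import *
im=dict(np.load("w1.npz")); W=fcloud(im)
hsv=cv2.cvtColor(im["pixels"],cv2.COLOR_RGB2HSV); H,S,V=[hsv[...,i].astype(int) for i in range(3)]
v,u=np.mgrid[:400,:640]
m=(abs(u-336)<20)&(abs(v-97)<20)&(W[...,2]>.062)&(W[...,2]<.078)
P=onplane(im,u[m],v[m],.07); print(m.sum(),W[m].mean(0).round(4),cv2.minAreaRect(P[:,:2].astype(np.float32)))
# blue/black station tops
m=(W[...,2]>.044)&(W[...,2]<.056)&(W[...,1]>-.2)&(u<200)&(v>110)&(v<210)&(W[...,0]>.4)
from scipy import ndimage as nd
l,k=nd.label(m)
for i in range(1,k+1):
    q=l==i
    if q.sum()>60: print(q.sum(),(u[q].mean(),v[q].mean()),cv2.minAreaRect(onplane(im,u[q],v[q],.05)[:,:2].astype(np.float32)))
q=W[(abs(W[...,0]-.5)<.2)&(abs(W[...,1]+.3)<.2)]; print("bench",np.nanmedian(q[abs(q[:,2])<.012][:,2]))
m=(W[...,2]>.026)&(W[...,2]<.035)&(u>280)&(u<380)&(v<240); print(cv2.minAreaRect(onplane(im,u[m],v[m],.03)[:,:2].astype(np.float32)))
E
```

```text
418 [ 0.5627 -0.3156  0.0702] ((0.5629253387451172, -0.31549564003944397), (0.020844150334596634, 0.020465407520532608), 79.1090087890625)
2289 (np.float64(148.2800349497597), np.float64(165.36784622105722)) ((0.4942634105682373, -0.09617888927459717), (0.06936108320951462, 0.06600978970527649), 86.89141082763672)
1627 (np.float64(88.52735095267363), np.float64(162.61893054701906)) ((0.5001222491264343, 0.0028286874294281006), (0.07139205187559128, 0.06581473350524902), 87.03063201904297)
1156 (np.float64(44.06401384083045), np.float64(163.92387543252596)) ((0.5061110854148865, 0.10177651792764664), (0.07416966557502747, 0.06554511934518814), 86.4777603149414)
bench 0.0003762312136733892
((0.5435281991958618, -0.3204544186592102), (0.06765385717153549, 0.26639652252197266), 83.91566467285156)
```

```bash
python3 -m jog '[{"fingers":0.05,"offset":[0.035,0.029,0.006],"yaw":0},{"fingers":0.05,"offset":[0.035,0.029,0.006],"yaw":0},{"fingers":0.05,"offset":[0.035,0.029,0.005],"yaw":0},{"fingers":0.05,"offset":[0,0,0],"yaw":-0.138},{"fingers":0.05,"offset":[0,0,0],"yaw":-0.138},{"fingers":0.05,"offset":[0,0,0],"yaw":-0.138},{"fingers":0.05,"offset":[0,0,0],"yaw":-0.138},{"fingers":0.05,"offset":[0,0,0],"yaw":-0.138}]' 60
python3 -m jog '[{"fingers":0.05,"offset":[0,0,0],"yaw":-0.138},{"fingers":0.05,"offset":[0,0,0],"yaw":-0.138},{"fingers":0.05,"offset":[0,0,0],"yaw":-0.138},{"fingers":0.05,"offset":[0,0,0],"yaw":-0.138},{"fingers":0.05,"offset":[0,0,0],"yaw":-0.138},{"fingers":0.05,"offset":[0,0,0],"yaw":0},{"fingers":0.05,"offset":[0,0,0],"yaw":0},{"fingers":0.05,"offset":[0,0,0],"yaw":0}]'
python3 - <<'E'
from h import *
plan(0.5629,-0.3155,0.117,-10.9)
im=optics.get_image("wrist"); np.savez("w2.npz",**im); save("w2.png",im["pixels"])
W=fcloud(im); v,u=np.mgrid[:400,:640]
m=(np.hypot(W[...,0]-.563,W[...,1]+.3155)<.02)&(W[...,2]>.064)&(W[...,2]<.076)
P=onplane(im,u[m],v[m],.07); print(m.sum(),u[m].mean(),v[m].mean(),W[m].mean(0).round(4),cv2.minAreaRect(P[:,:2].astype(np.float32)))
E
```

```text
t: 2.6
tool_pos: [0.5629, -0.3154, 0.1986]
tool_rot: [0.64, 0.299, 0.641, -0.299]
force: [-0.8, -0.6, -0.5]
opening: 0.0503
t: 3.4
tool_pos: [0.5629, -0.3154, 0.1989]
tool_rot: [0.704, 0.068, 0.704, -0.068]
force: [-0.1, 0.4, 0.1]
opening: 0.05
t 3.4 pos [ 0.5629 -0.3154  0.1989] head -11.04 tilt 0.0 j [-0.51  0.59  0.25  1.24  0.    1.25] F [-0.1  0.4  0.1] open 0.05
offset [ 0.0819 -0.0002  0.    ] yaw -0.0024 (0.1 deg)
819 317.71794871794873 219.01953601953602 [ 0.5631 -0.3139  0.0699] ((0.5631802082061768, -0.3139834702014923), (0.02082483470439911, 0.019536741077899933), 78.95172119140625)
```

```bash
python3 -m jog '[{"fingers":0.05,"offset":[0.025,0.0007,0],"yaw":0},{"fingers":0.05,"offset":[0.025,0,0],"yaw":0},{"fingers":0.05,"offset":[0.02,0,0],"yaw":0},{"fingers":0.05,"offset":[0.012,0,0],"yaw":0},{"fingers":0.05,"offset":[0,0,0],"yaw":0},{"fingers":0.01,"offset":[0,0,0],"yaw":0},{"fingers":0.01,"offset":[0,0,0],"yaw":0},{"fingers":0.01,"offset":[0,0,0],"yaw":0}]' 60
python3 -m jog '[{"fingers":0.01,"offset":[0,0,0],"yaw":0},{"fingers":0.01,"offset":[0,0,0],"yaw":0},{"fingers":0.01,"offset":[-0.005,0,0],"yaw":0},{"fingers":0.01,"offset":[-0.02,0,0],"yaw":0},{"fingers":0.01,"offset":[-0.025,0,0],"yaw":0},{"fingers":0.01,"offset":[-0.025,0,0],"yaw":0},{"fingers":0.01,"offset":[-0.025,0,0],"yaw":0},{"fingers":0.01,"offset":[0,0,0],"yaw":0}]'
python3 - <<'E'
from h import *
plan(0.494,-0.096,0.22,-3.3)
im=optics.get_image("wrist"); np.savez("w3.npz",**im); save("w3.png",im["pixels"])
W=fcloud(im); s=robot.observe(); v,u=np.mgrid[:400,:640]
q=W[(np.hypot(W[...,0]-.563,W[...,1]+.315)<.025)&(W[...,2]>.03)&(W[...,2]<.2)]; print(len(q),q.min(0) if len(q) else 0)
E
```

```text
t: 4.25
tool_pos: [0.564, -0.3151, 0.1186]
tool_rot: [0.705, 0.067, 0.703, -0.068]
force: [0.1, -0.9, 2.3]
opening: 0.0194
t: 5.05
tool_pos: [0.5646, -0.3154, 0.2211]
tool_rot: [0.706, 0.066, 0.702, -0.068]
force: [0.9, -0.1, -0.1]
opening: 0.0188
t 5.05 pos [ 0.5646 -0.3154  0.2211] head -10.94 tilt 0.4 j [-0.51  0.57  0.29  1.28  0.    1.25] F [ 0.9 -0.1 -0.1] open 0.0188
offset [-1.00e-04  2.02e-01 -1.11e-01] yaw -0.1334 (7.6 deg)
7662 [ 0.53817197 -0.3397876   0.03000079]
```

View pics/w3.png

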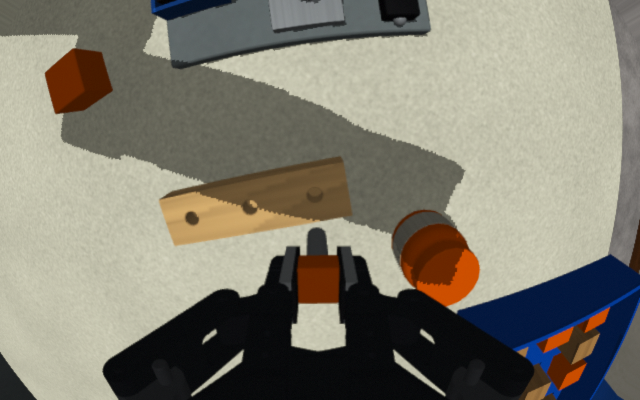

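```bash
python3 -m jog '[{"fingers":0.01,"offset":[0,0.02,-0.011],"yaw":0},{"fingers":0.01,"offset":[0,0.035,-0.02],"yaw":0},{"fingers":0.01,"offset":[0,0.035,-0.02],"yaw":0},{"fingers":0.01,"offset":[0,0.035,-0.02],"yaw":0},{"fingers":0.01,"offset":[0,0.035,-0.02],"yaw":0},{"fingers":0.01,"offset":[0,0.03,-0.015],"yaw":0},{"fingers":0.01,"offset":[0,0.012,-0.005],"yaw":-0.0667},{"fingers":0.01,"offset":[0,0,0],"yaw":-0.0667}]' 60
python3 - <<'E'
from h import *
plan(0.494,-0.096,0.22,-3.3)
im=optics.get_image("wrist"); np.savez("w4.npz",**im); 
W=fcloud(im); v,u=np.mgrid[:400,:640]
for c in [(.494,-.096),(.500,.003),(.506,.102)]:
    m=(np.hypot(W[...,0]-c[0],W[...,1]-c[1])<.05)&(W[...,2]>.046)&(W[...,2]<.054)
    if m.sum()>50:
        P=onplane(im,u[m],v[m],.05); print(m.sum(),W[m].mean(0).round(4),cv2.minAreaRect(P[:,:2].astype(np.float32)))
    m=(abs(W[...,0]-c[0])<.02)&(abs(W[...,1]-c[1])<.02)&(W[...,2]<.046); print("hole pts",m.sum(), W[m].mean(0).round(4) if m.any() else 0, np.nanmin(W[m][:,2]) if m.any() else 0)
p=np.clip(im["pixels"].astype(float)*1,0,255)
g=255*(p/255)**.35
save("w4.png",g.astype(np.uint8))
E
```

```text
t: 5.9
tool_pos: [0.4906, -0.0929, 0.2152]
tool_rot: [0.705, 0.019, 0.708, -0.018]
force: [-0.1, -0.5, -0.8]
opening: 0.0189
t 5.9 pos [ 0.4906 -0.0929  0.2152] head -2.96 tilt 0.24 j [-0.19  0.3  -0.15  1.12  0.    1.44] F [-0.1 -0.5 -0.8] open 0.0189
offset [-0.0048 -0.003   0.0035] yaw 0.006 (-0.3 deg)
5028 [ 0.4935 -0.0914  0.0505] ((0.49426496028900146, -0.09475572407245636), (0.0660388171672821, 0.06500756740570068), 86.6034164428711)
hole pts 202 [ 0.4927 -0.0966  0.0335] 0.02702357904611069
5885 [0.5019 0.003  0.0506] ((0.5001309514045715, 0.004943244159221649), (0.06431906670331955, 0.06464352458715439), 86.29063415527344)
hole pts 256 [0.5042 0.0026 0.0298] 0.026563198850560188
hole pts 0 0 0
```

View pics/w4.png

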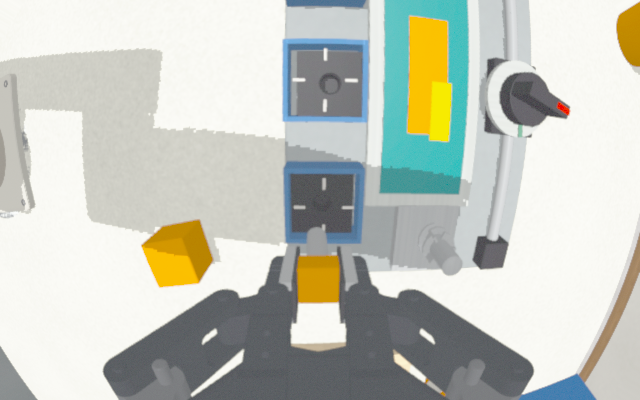

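Run:
```python
from h import *
im=dict(np.load("w4.npz")); W=fcloud(im); v,u=np.mgrid[:400,:640]
for c in [(.4942,-.0955),(.5001,.004)]:
    m=(abs(W[...,0]-c[0])<.015)&(abs(W[...,1]-c[1])<.018)&(W[...,2]<.0475)
    P=onplane(im,u[m],v[m],.05)[:,:2]; print(m.sum(),P.mean(0).round(4),P.min(0).round(4),P.max(0).round(4), np.ptp(P,0))
s=robot.observe(); f=np.array([.4906,-.0929,.107])
print("pred foot px",proj(im,f))
import cv2
z=cv2.resize(im["pixels"][140:320,240:400],None,fx=4,fy=4,interpolation=cv2.INTER_CUBIC); save("w4z.png",(255*(z/255.)**.4).astype(np.uint8))
```

```text
213 [ 0.4929 -0.0914] [ 0.4867 -0.0978] [ 0.4998 -0.0849] [0.01305956 0.01289425]
261 [0.5035 0.0015] [ 0.4971 -0.0051] [0.5099 0.0081] [0.01280544 0.01316779]
pred foot px [318.57580667 233.48971024]
```

View pics/w4z.png

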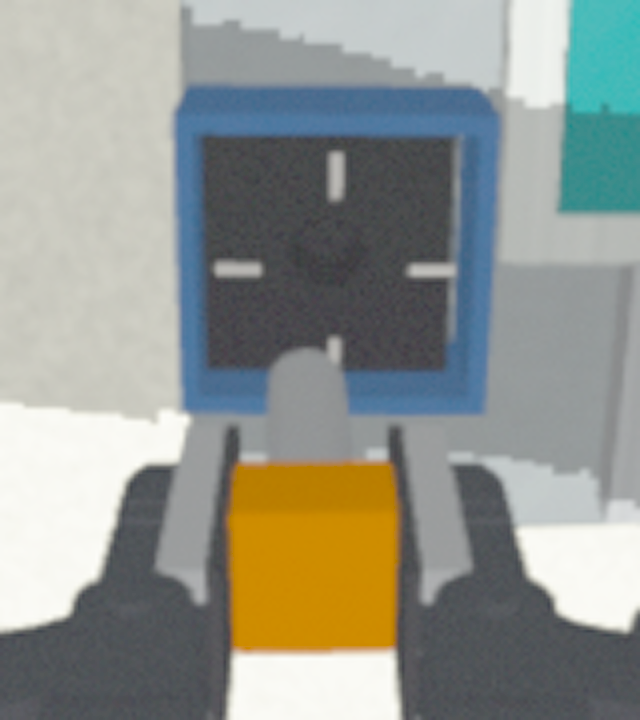

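```bash
python3 -m jog '[{"fingers":0.01,"offset":[0.01,0.0016,0.0028],"yaw":0},{"fingers":0.01,"offset":[0.02,0,0],"yaw":0},{"fingers":0.01,"offset":[0.015,0,0],"yaw":0},{"fingers":0.01,"offset":[0.006,0,0],"yaw":0},{"fingers":0.01,"offset":[0.003,0,0],"yaw":0},{"fingers":0.01,"offset":[0.002,0,0],"yaw":0},{"fingers":0.01,"offset":[0.002,0,0],"yaw":0},{"fingers":0.01,"offset":[0,0,0],"yaw":0}]' 60
python3 -c "
from h import *
plan(0.4935,-0.0914,0.1365,-3.3)"
```

```text
t: 6.75
tool_pos: [0.4956, -0.0939, 0.1592]
tool_rot: [0.707, 0.02, 0.707, -0.021]
force: [-1.0, 0.4, -0.3]
opening: 0.019
t 6.75 pos [ 0.4956 -0.0939  0.1592] head -3.32 tilt 0.04 j [-0.19  0.36 -0.23  0.98  0.    1.44] F [-1.   0.4 -0.3] open 0.019
offset [ 0.0227  0.0024 -0.0023] yaw -0.0003 (0.0 deg)
```

```bash
python3 -m jog '[{"fingers":0.01,"offset":[-0.001,0.0012,-0.0011],"yaw":0},{"fingers":0.01,"offset":[0,0.0012,-0.0011],"yaw":0},{"fingers":0.01,"offset":[0.002,0,0],"yaw":0},{"fingers":0.01,"offset":[0.002,0,0],"yaw":0},{"fingers":0.01,"offset":[0.002,0,0],"yaw":0},{"fingers":0.01,"offset":[0,0,0],"yaw":0},{"fingers":0.01,"offset":[0,0,0],"yaw":0},{"fingers":0.01,"offset":[0,0,0],"yaw":0}]' 60
python3 -c "
from h import *
plan(0.4935,-0.0914,0.1365,-3.3)"
```

```text
t: 7.55
tool_pos: [0.4934, -0.0913, 0.1539]
tool_rot: [0.707, 0.02, 0.707, -0.02]
force: [-0.3, 0.3, -0.3]
opening: 0.019
t 7.55 pos [ 0.4934 -0.0913  0.1539] head -3.3 tilt 0.0 j [-0.18  0.36 -0.24  0.97  0.    1.45] F [-0.3  0.3 -0.3] open 0.019
offset [ 0.0174 -0.0001  0.0002] yaw -0.0001 (0.0 deg)
```

```bash
python3 -m jog '[{"fingers":0.01,"offset":[0.003,0,0],"yaw":0},{"fingers":0.01,"offset":[0.004,0,0],"yaw":0},{"fingers":0.01,"offset":[0.004,0,0],"yaw":0},{"fingers":0.01,"offset":[0.004,0,0],"yaw":0},{"fingers":0.01,"offset":[0.002,0,0],"yaw":0},{"fingers":0.01,"offset":[0.001,0,0],"yaw":0},{"fingers":0.01,"offset":[0.001,0,0],"yaw":0},{"fingers":0.01,"offset":[0,0,0],"yaw":0}]' 60
python3 -c "
from h import *
plan(0.4935,-0.0914,0.1365,-3.3)"
```

```text
t: 8.35
tool_pos: [0.4932, -0.0913, 0.1364]
tool_rot: [0.707, 0.02, 0.707, -0.02]
force: [-3.9, 0.8, 11.6]
opening: 0.0191
t 8.35 pos [ 0.4932 -0.0913  0.1364] head -3.3 tilt 0.03 j [-0.18  0.38 -0.26  0.92 -0.    1.45] F [-3.9  0.8 11.6] open 0.0191
offset [-0.0001 -0.0001  0.0003] yaw -0.0 (0.0 deg)
```

```bash
python3 -m jog '[{"fingers":0.05,"offset":[0,0,0],"yaw":0},{"fingers":0.05,"offset":[0,0,0],"yaw":0},{"fingers":0.05,"offset":[0,0,0],"yaw":0},{"fingers":0.05,"offset":[-0.01,0,0],"yaw":0},{"fingers":0.05,"offset":[-0.03,0,0],"yaw":0},{"fingers":0.05,"offset":[-0.04,0,0],"yaw":0},{"fingers":0.06,"offset":[-0.04,0,0],"yaw":0},{"fingers":0.06,"offset":[-0.01,0,0],"yaw":0}]' 60
python3 -m jog '[{"fingers":0.07,"offset":[0,-0.02,-0.01],"yaw":0},{"fingers":0.07,"offset":[0,-0.01,-0.005],"yaw":0},{"fingers":0.07,"offset":[0,0,0],"yaw":0},{"fingers":0.07,"offset":[0,0,0],"yaw":0},{"fingers":0.07,"offset":[0,0,0],"yaw":0},{"fingers":0.07,"offset":[0,0,0],"yaw":0},{"fingers":0.07,"offset":[0,0,0],"yaw":0},{"fingers":0.07,"offset":[0,0,0],"yaw":0}]'
python3 - <<'E'
from h import *
plan(0.5,0.24,0.26,-3.3)
im=optics.get_image("wrist"); np.savez("w5.npz",**im); save("w5.png",im["pixels"])
W=fcloud(im); v,u=np.mgrid[:400,:640]
m=(np.hypot(W[...,0]-.493,W[...,1]+.091)<.02)&(W[...,2]>.07)&(W[...,2]<.1)
P=onplane(im,u[m],v[m],.088); print(m.sum(),np.median(W[m],0).round(4),W[m][:,2].max(),cv2.minAreaRect(P[:,:2].astype(np.float32)))
# studs tops
m=(W[...,2]>.084)&(W[...,2]<.094)&(W[...,0]>.54)
from scipy import ndimage as nd
l,k=nd.label(m)
for i in range(1,k+1):
    q=l==i
    if q.sum()>20: print(q.sum(),(u[q].mean(),v[q].mean()),W[q].mean(0).round(4),onplane(im,u[q],v[q],.09).mean(0).round(4))
E
```

```text
t: 9.15
tool_pos: [0.4955, -0.0917, 0.2704]
tool_rot: [0.71, 0.02, 0.704, -0.021]
force: [-0.2, 0.2, 0.0]
opening: 0.0595
t: 9.95
tool_pos: [0.4767, -0.1201, 0.2648]
tool_rot: [0.707, 0.02, 0.707, -0.02]
force: [0.5, 0.1, 0.2]
opening: 0.07
t 9.95 pos [ 0.4767 -0.1201  0.2648] head -3.27 tilt 0.02 j [-0.25  0.25 -0.09  1.23  0.    1.38] F [0.5 0.1 0.2] open 0.07
offset [0.0048 0.3608 0.0027] yaw 0.0005 (-0.0 deg)
645 [ 0.4919 -0.0908  0.0881] 0.09034465056564253 ((0.49193403124809265, -0.09076489508152008), (0.020813165232539177, 0.02053537406027317), 87.03154754638672)
530 (np.float64(524.122641509434), np.float64(68.99811320754716)) [ 0.6716 -0.0056  0.088 ] [ 0.67   -0.0059  0.09  ]
306 (np.float64(446.7516339869281), np.float64(208.91830065359477)) [ 0.5912 -0.1346  0.0894] [ 0.591  -0.1344  0.09  ]
406 (np.float64(457.0418719211823), np.float64(383.1305418719212)) [ 0.6523 -0.3958  0.0852] [ 0.649 -0.389  0.09 ]
257 (np.float64(580.3112840466927), np.float64(383.44747081712063)) [ 0.9733 -0.5298  0.0883] [ 0.9699 -0.5265  0.09  ]
```

View pics/w5.png

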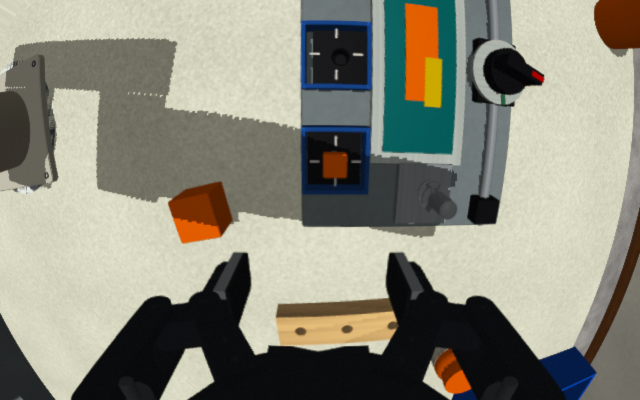

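```bash
python3 -m jog '[{"fingers":0.07,"offset":[0,0.03,0],"yaw":0},{"fingers":0.07,"offset":[0,0.045,0],"yaw":0},{"fingers":0.07,"offset":[0,0.045,0.001],"yaw":0},{"fingers":0.07,"offset":[0,0.045,0.001],"yaw":0},{"fingers":0.07,"offset":[0,0.045,0],"yaw":0},{"fingers":0.07,"offset":[0,0.045,0],"yaw":0},{"fingers":0.07,"offset":[0,0.045,0],"yaw":0},{"fingers":0.07,"offset":[0,0.04,0],"yaw":0}]'
python3 -m jog '[{"fingers":0.07,"offset":[0,0.02,0],"yaw":0},{"fingers":0.07,"offset":[0,0,0],"yaw":0},{"fingers":0.07,"offset":[0,0,0],"yaw":0},{"fingers":0.07,"offset":[0,0,0],"yaw":0},{"fingers":0.07,"offset":[0,0,0],"yaw":0},{"fingers":0.07,"offset":[0,0,0],"yaw":0},{"fingers":0.07,"offset":[0,0,0],"yaw":0},{"fingers":0.07,"offset":[0,0,0],"yaw":0}]'
cat >> h.py <<'E'
def nuts(im):
    from scipy import ndimage as nd
    W=fcloud(im); v,u=np.mgrid[:400,:640]; hsv=cv2.cvtColor(im["pixels"],cv2.COLOR_RGB2HSV); H=hsv[...,0].astype(int); S=hsv[...,1]
    l,k=nd.label((W[...,2]>.028)&(W[...,2]<.042)&(W[...,1]>.22)&(W[...,0]>.3)&(W[...,0]<.8))
    for i in range(1,k+1):
        q=l==i
        if q.sum()<150: continue
        c,r=cv2.minEnclosingCircle(onplane(im,u[q],v[q],.034)[:,:2].astype(np.float32))
        # outer contour hex orientation
        P=onplane(im,u[q],v[q],.034)[:,:2]; hull=cv2.convexHull(P.astype(np.float32))[:,0].astype(float)
        best=None
        for a in np.arange(0,60,.5):
            n=np.radians(a+60*np.arange(3)); d=P@np.stack([np.cos(n),np.sin(n)]); w=np.ptp(d,0)
            if best is None or w.max()<best[0]:
                mid=(d.max(0)+d.min(0))/2; A=np.stack([np.cos(n),np.sin(n)],1); cc=np.linalg.lstsq(A,mid,rcond=None)[0]; best=(w.max(),a,cc,w)
        print("nut",q.sum(),"px",(int(u[q].mean()),int(v[q].mean())),"hue",np.median(H[q]),"c",best[2].round(4),"flat normal",best[1],"w",best[3].round(4),"circ",np.round(c,4),round(r,4))
E
python3 - <<'E'
from h import *
plan(0.5,0.24,0.26,-3.3)
im=optics.get_image("wrist"); np.savez("w6.npz",**im); save("w6.png",im["pixels"]); nuts(im)
W=fcloud(im); v,u=np.mgrid[:400,:640]
m=(W[...,2]>.084)&(W[...,2]<.094)&(W[...,0]>.54)&(W[...,1]<.2)&(W[...,1]>0.05); print(m.sum(),W[m].mean(0),onplane(im,u[m],v[m],.09).mean(0))
E
```

```text
t: 10.8
tool_pos: [0.498, 0.2213, 0.265]
tool_rot: [0.707, 0.02, 0.707, -0.02]
force: [0.7, 0.4, 0.4]
opening: 0.0699
t: 11.6
tool_pos: [0.4994, 0.2385, 0.2651]
tool_rot: [0.707, 0.021, 0.707, -0.021]
force: [-0.7, -0.8, -0.1]
opening: 0.0701
t 11.6 pos [0.4994 0.2385 0.2651] head -3.34 tilt 0.01 j [0.45 0.36 0.08 1.28 0.   2.07] F [-0.7 -0.8 -0.1] open 0.0701
offset [0.0051 0.0015 0.0005] yaw -0.0008 (0.0 deg)
nut 331 px (266, 5) hue 110.0 c [0.4593 0.4224] flat normal 18.0 w [0.0366 0.0165 0.0366] circ [0.4595 0.4275] 0.0204
nut 1104 px (270, 77) hue 23.0 c [0.4602 0.3465] flat normal 34.0 w [0.0465 0.047  0.047 ] circ [0.46   0.3462] 0.0264
nut 1106 px (384, 101) hue 22.0 c [0.5689 0.3166] flat normal 9.5 w [0.0476 0.0468 0.0473] circ [0.5693 0.3165] 0.0272
nut 952 px (461, 147) hue 110.0 c [0.6529 0.2698] flat normal 3.0 w [0.0487 0.0467 0.0482] circ [0.6529 0.2698] 0.0273
445 [0.8627443  0.13912639 0.0890712 ] [0.8614744 0.1397734 0.09     ]
```

View pics/w6.png

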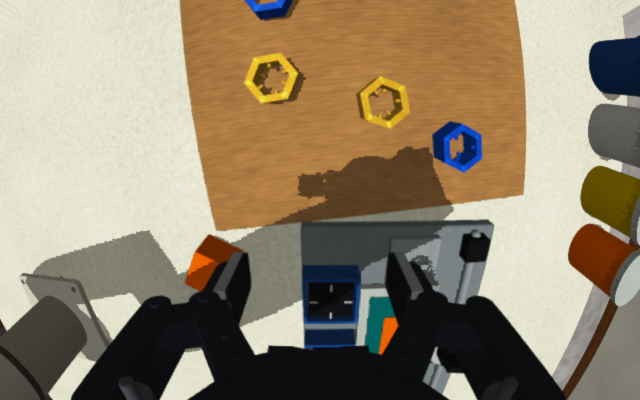

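Run:
```python
from h import *
A=np.concatenate([fcloud(dict(np.load(f)))[60:240].reshape(-1,3) for f in("w5.npz","w4.npz")]+[cloud(dict(np.load(f))).reshape(-1,3) for f in("side0.npz","scene0.npz")]); A=A[~np.isnan(A[:,0])]
for nm,c in (("stud2",(.591,-.1345)),):
  d=A[:,:2]-c; r=np.hypot(*d.T); a=np.degrees(np.arctan2(d[:,1],d[:,0]))
  for k in range(-180,180,30):
    m=(a>k)&(a<=k+30); print(nm,k,[(rr,round(float(np.percentile(A[m&(r>rr/1e3)&(r<(rr+10)/1e3)][:,2],97)),3)) for rr in (15,25,35,45,55,65) if (m&(r>rr/1e3)&(r<(rr+10)/1e3)).sum()>3])
for n in("side","scene"):
  W=cloud(dict(np.load(n+"0.npz"))); 
  for lo,hi in((-.2,-.1),(.06,.2)):
    m=(W[...,2]>.075)&(W[...,2]<.095)&(W[...,0]>.55)&(W[...,0]<.64)&(W[...,1]>lo)&(W[...,1]<hi); print(n,m.sum(),W[m].mean(0).round(4))
```

```text
stud2 -180 [(15, 0.035), (25, 0.035), (35, 0.035), (45, 0.022), (55, 0.022), (65, 0.022)]
stud2 -150 [(15, 0.035), (25, 0.036), (35, 0.036), (45, 0.034), (55, 0.022), (65, 0.021)]
stud2 -120 [(15, 0.055), (25, 0.036), (35, 0.035), (45, 0.021), (55, 0.002), (65, 0.002)]
stud2 -90 [(15, 0.057), (25, 0.036), (35, 0.035), (45, 0.021), (55, 0.002), (65, 0.002)]
stud2 -60 [(15, 0.051), (25, 0.036), (35, 0.035), (45, 0.022), (55, 0.021), (65, 0.043)]
stud2 -30 [(15, 0.059), (25, 0.035), (35, 0.022), (45, 0.022), (55, 0.042), (65, 0.043)]
stud2 0 [(15, 0.057), (25, 0.036), (35, 0.022), (45, 0.022), (55, 0.022), (65, 0.034)]
stud2 30 [(15, 0.053), (25, 0.036), (35, 0.035), (45, 0.034), (55, 0.033), (65, 0.033)]
stud2 60 [(15, 0.036), (25, 0.036), (35, 0.035), (45, 0.035), (55, 0.035), (65, 0.035)]
stud2 90 [(15, 0.036), (25, 0.036), (35, 0.034), (45, 0.035), (55, 0.035), (65, 0.035)]
stud2 120 [(15, 0.036), (25, 0.036), (35, 0.035), (45, 0.034), (55, 0.035), (65, 0.034)]
stud2 150 [(15, 0.036), (25, 0.036), (35, 0.033), (45, 0.022), (55, 0.022), (65, 0.052)]
side 30 [ 0.5917 -0.1303  0.0864]
side 34 [0.6074 0.1382 0.0861]
scene 51 [ 0.5959 -0.1333  0.0849]
scene 63 [0.6116 0.1351 0.0855]
```

```bash
python3 -m jog '[{"fingers":0.07,"offset":[0.01,0.02,0.016],"yaw":0},{"fingers":0.07,"offset":[0.025,0.02,0.017],"yaw":0},{"fingers":0.07,"offset":[0.025,0.021,0.016],"yaw":0},{"fingers":0.065,"offset":[0.025,0.021,0.016],"yaw":0},{"fingers":0.065,"offset":[0,0,0],"yaw":-0.075},{"fingers":0.065,"offset":[0,0,0],"yaw":-0.074},{"fingers":0.065,"offset":[0,0,0],"yaw":-0.074},{"fingers":0.065,"offset":[0,0,0],"yaw":0}]' 60
python3 -m jog '[{"fingers":0.065,"offset":[0,0,0],"yaw":0},{"fingers":0.065,"offset":[0,0,0],"yaw":0},{"fingers":0.065,"offset":[0,0,0],"yaw":0},{"fingers":0.065,"offset":[0,0,0],"yaw":0},{"fingers":0.065,"offset":[0,0,0],"yaw":0},{"fingers":0.065,"offset":[0,0,0],"yaw":0},{"fingers":0.065,"offset":[0,0,0],"yaw":0},{"fingers":0.065,"offset":[0,0,0],"yaw":0}]'
python3 - <<'E'
from h import *
plan(0.569,0.3166,0.078,9.5)
im=optics.get_image("wrist"); np.savez("w7.npz",**im); save("w7.png",im["pixels"]); nuts(im)
print(proj(im,[.569,.3166,.034]))
E
```

```text
t: 12.45
tool_pos: [0.569, 0.3171, 0.1795]
tool_rot: [0.705, -0.058, 0.705, 0.058]
force: [-0.4, 1.1, -0.7]
opening: 0.0649
t: 13.25
tool_pos: [0.5689, 0.3171, 0.1799]
tool_rot: [0.705, -0.058, 0.705, 0.058]
force: [-0.3, 0.1, -0.5]
opening: 0.0651
t 13.25 pos [0.5689 0.3171 0.1799] head 9.47 tilt 0.0 j [ 0.51  0.61  0.25  1.2  -0.    1.91] F [-0.3  0.1 -0.5] open 0.0651
offset [ 0.1019 -0.0005 -0.    ] yaw -0.0004 (0.0 deg)
nut 1968 px (198, 30) hue 110.0 c [0.4612 0.4395] flat normal 31.5 w [0.0477 0.047  0.049 ] circ [0.4609 0.4397] 0.0273
nut 1869 px (183, 151) hue 23.0 c [0.461  0.3471] flat normal 35.5 w [0.0491 0.0464 0.0475] circ [0.4608 0.347 ] 0.0274
nut 1961 px (318, 211) hue 21.0 c [0.5693 0.3173] flat normal 8.0 w [0.0458 0.0479 0.0479] circ [0.5692 0.3174] 0.027
nut 513 px (421, 265) hue 111.0 c [0.6621 0.2816] flat normal 47.5 w [0.019  0.0432 0.0431] circ [0.6595 0.2773] 0.0241
[317.91305935 213.1700829 ]
```

```bash
python3 -m jog '[{"fingers":0.065,"offset":[0.03,0,0],"yaw":0},{"fingers":0.065,"offset":[0.03,0,0],"yaw":0},{"fingers":0.065,"offset":[0.025,0,0],"yaw":0},{"fingers":0.065,"offset":[0.015,0,0],"yaw":0},{"fingers":0.065,"offset":[0,0,0],"yaw":0},{"fingers":0.04,"offset":[0,0,0],"yaw":0},{"fingers":0.04,"offset":[0,0,0],"yaw":0},{"fingers":0.04,"offset":[0,0,0],"yaw":0}]' 60
python3 -m jog '[{"fingers":0.04,"offset":[0,0,0],"yaw":0},{"fingers":0.04,"offset":[0,0,0],"yaw":0},{"fingers":0.04,"offset":[-0.01,0,0],"yaw":0},{"fingers":0.04,"offset":[-0.03,0,0],"yaw":0},{"fingers":0.04,"offset":[-0.04,0,0],"yaw":0},{"fingers":0.04,"offset":[-0.04,0,0],"yaw":0},{"fingers":0.04,"offset":[-0.02,0,0],"yaw":0},{"fingers":0.04,"offset":[0,0,0],"yaw":0}]'
python3 - <<'E'
from h import *
plan(0.591,-0.10,0.22,9.5)
im=optics.get_image("wrist"); np.savez("w8.npz",**im); save("w8.png",im["pixels"][100:400,120:520])
E
```

```text
t: 14.1
tool_pos: [0.5699, 0.3176, 0.0815]
tool_rot: [0.706, -0.058, 0.704, 0.059]
force: [0.5, 1.0, 0.8]
opening: 0.045
t: 14.9
tool_pos: [0.5704, 0.3179, 0.2244]
tool_rot: [0.707, -0.057, 0.702, 0.06]
force: [0.7, 1.1, -2.3]
opening: 0.0452
t 14.9 pos [0.5704 0.3179 0.2244] head 9.48 tilt 0.43 j [ 0.51  0.58  0.31  1.29 -0.    1.91] F [ 0.7  1.1 -2.3] open 0.0452
offset [ 0.003  -0.4156 -0.0485] yaw -0.0004 (0.0 deg)
```

View pics/w8.png

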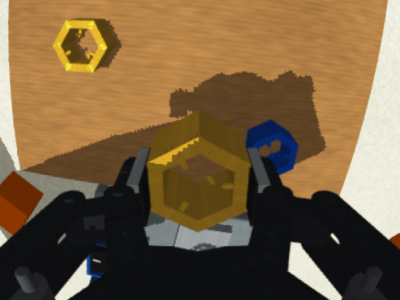

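```bash
python3 -m jog '[{"fingers":0.04,"offset":[0,-0.02,-0.003],"yaw":0},{"fingers":0.04,"offset":[0,-0.042,-0.005],"yaw":0},{"fingers":0.04,"offset":[0,-0.042,-0.005],"yaw":0},{"fingers":0.04,"offset":[0,-0.042,-0.005],"yaw":0},{"fingers":0.04,"offset":[0,-0.042,-0.005],"yaw":0},{"fingers":0.04,"offset":[0,-0.042,-0.005],"yaw":0},{"fingers":0.04,"offset":[0,-0.042,-0.006],"yaw":0},{"fingers":0.04,"offset":[0,-0.042,-0.005],"yaw":0}]' 80
python3 -m jog '[{"fingers":0.04,"offset":[0,-0.042,-0.006],"yaw":0},{"fingers":0.04,"offset":[0,-0.042,-0.005],"yaw":0},{"fingers":0.04,"offset":[0,-0.042,-0.005],"yaw":0},{"fingers":0.04,"offset":[0,-0.042,-0.006],"yaw":0},{"fingers":0.04,"offset":[0,-0.042,-0.005],"yaw":0},{"fingers":0.04,"offset":[0,-0.02,0],"yaw":0},{"fingers":0.04,"offset":[0,0,0],"yaw":0},{"fingers":0.04,"offset":[0,0,0],"yaw":0}]'
python3 -m jog '[{"fingers":0.04,"offset":[0,0,0],"yaw":0},{"fingers":0.04,"offset":[0,0,0],"yaw":0},{"fingers":0.04,"offset":[0,0,0],"yaw":0},{"fingers":0.04,"offset":[0,0,0],"yaw":0},{"fingers":0.04,"offset":[0,0,0],"yaw":0},{"fingers":0.04,"offset":[0,0,0],"yaw":0},{"fingers":0.04,"offset":[0,0,0],"yaw":0},{"fingers":0.04,"offset":[0,0,0],"yaw":0}]'
python3 - <<'E'
from h import *
im=optics.get_image("wrist"); np.savez("w9.npz",**im)
W=fcloud(im); v,u=np.mgrid[:400,:640]
m=(W[...,2]>.084)&(W[...,2]<.094)&(np.hypot(W[...,0]-.591,W[...,1]+.134)<.025); print(m.sum(),u[m].mean(),v[m].mean(),W[m].mean(0).round(4)); P=onplane(im,u[m],v[m],.09); print(P.mean(0).round(4),np.ptp(P,0),((P.max(0)+P.min(0))/2).round(4))
c=P.mean(0); plan(c[0],c[1],0.18)
# nut top in hand
s=robot.observe(); t=np.array(s["tool_pos"]); q=(np.hypot(W[...,0]-t[0],W[...,1]-t[1])<.04)&(abs(W[...,2]-(t[2]-.046))<.004)
hsv=cv2.cvtColor(im["pixels"],cv2.COLOR_RGB2HSV); q&=(hsv[...,0]>16)&(hsv[...,0]<32)&(hsv[...,1]>90)
P=onplane(im,u[q],v[q],t[2]-.046)[:,:2]; print(q.sum(),"nut centre rel",cv2.minEnclosingCircle(P.astype(np.float32)),(P.max(0)+P.min(0))/2-t[:2],t,W[q][:,2].mean())
p=cv2.resize(im["pixels"][60:360,140:540],None,fx=1.5,fy=1.5,interpolation=cv2.INTER_CUBIC); save("w9.png",(255*(p/255.)**.6).astype(np.uint8))
E
```

```text
t: 15.75
tool_pos: [0.5803, -0.0007, 0.2169]
tool_rot: [0.703, -0.058, 0.707, 0.059]
force: [1.8, 0.4, -2.7]
opening: 0.0444
t: 16.55
tool_pos: [0.592, -0.2302, 0.217]
tool_rot: [0.703, -0.057, 0.706, 0.059]
force: [-0.7, 0.3, -3.1]
opening: 0.0447
t: 17.35
tool_pos: [0.5934, -0.2304, 0.22]
tool_rot: [0.705, -0.058, 0.705, 0.058]
force: [0.0, -0.3, -1.7]
opening: 0.0446
597 341.3065326633166 82.70184254606365 [ 0.5927 -0.1361  0.09  ]
[ 0.5927 -0.1361  0.09  ] [0.01766369 0.01790731 0.        ] [ 0.593 -0.136  0.09 ]
t 17.4 pos [ 0.5934 -0.2305  0.2199] head 9.47 tilt 0.0 j [-0.37  0.56  0.26  1.27 -0.    1.04] F [ 0.1  0.4 -3.7] open 0.0447
offset [0.0399 0.0932 0.0149] 
4366 nut centre rel ((0.5879976749420166, -0.23083150386810303), 0.031171206384897232) [-0.00592596  0.0011942 ] [ 0.59338254 -0.23045472  0.21992912] 0.17242029967152842
```

View pics/w9.png

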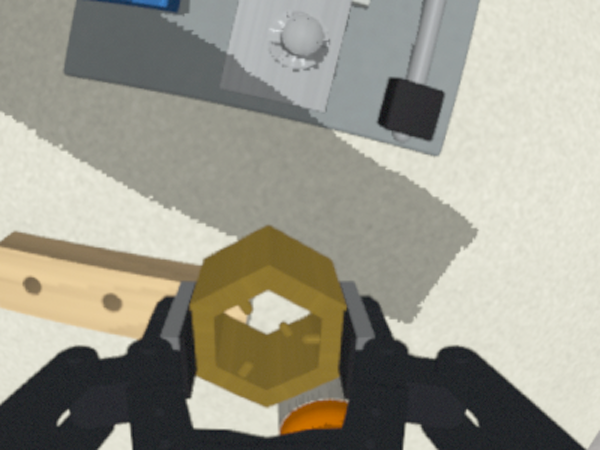

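Run:
```python
from h import *
im=dict(np.load("w9.npz")); t=np.array([.5934,-.2305,.2199])
a=np.radians(9.5+30+60*np.arange(6)); r=.0266
H=np.stack([t[0]+r*np.cos(a),t[1]+r*np.sin(a),0*a+t[2]-.046],1)
print(((proj(im,H)-[140,60])*1.5).round(0).tolist(), (proj(im,t-[0,0,.046])-[140,60])*1.5)
a=onplane(im,np.array([318.7]),np.array([284.]),t[2]-.046)-t; print(a)
# stud gaps: polar look at thread crest heights
W=fcloud(im); d=W[...,:2]-[.5927,-.1361]; rr=np.hypot(d[...,0],d[...,1]); ang=np.degrees(np.arctan2(d[...,1],d[...,0]))
for k in range(-180,180,20):
    m=(rr>.0105)&(rr<.0148)&(ang>k)&(ang<=k+20); print(k,m.sum(),np.percentile(W[m][:,2],[10,50,90]).round(3) if m.sum() else "")
```

```text
[[346.0, 305.0], [267.0, 264.0], [187.0, 305.0], [194.0, 377.0], [267.0, 409.0], [339.0, 377.0]] [266.6296319  344.04795402]
[[-6.45946065e-05  2.96015922e-03 -4.60000000e-02]]
-180 37 [0.045 0.056 0.057]
-160 32 [0.044 0.046 0.047]
-140 36 [0.045 0.047 0.061]
-120 33 [0.055 0.057 0.059]
-100 35 [0.056 0.057 0.057]
-80 33 [0.056 0.057 0.057]
-60 29 [0.056 0.057 0.058]
-40 26 [0.045 0.046 0.047]
-20 25 [0.046 0.047 0.06 ]
0 17 [0.056 0.057 0.061]
20 12 [0.056 0.057 0.057]
40 6 [0.056 0.057 0.058]
60 6 [0.056 0.056 0.057]
80 5 [0.045 0.047 0.047]
100 18 [0.047 0.06  0.061]
120 33 [0.056 0.057 0.06 ]
140 35 [0.056 0.056 0.058]
160 31 [0.056 0.056 0.057]
```

```bash
python3 -m jog '[{"fingers":0.04,"offset":[0,0.02,0.003],"yaw":0},{"fingers":0.04,"offset":[0,0.032,0.005],"yaw":0},{"fingers":0.04,"offset":[0,0.03,0.005],"yaw":0},{"fingers":0.04,"offset":[0.01,0.012,0.002],"yaw":0},{"fingers":0.04,"offset":[0.02,0,0],"yaw":0},{"fingers":0.04,"offset":[0.01,0,0],"yaw":0},{"fingers":0.04,"offset":[0,0,0],"yaw":0},{"fingers":0.04,"offset":[0,0,0],"yaw":0}]'
python3 - <<'E'
from h import *
plan(.5925,-.1352,.131)
im=optics.get_image("wrist"); np.savez("w10.npz",**im)
p=cv2.resize(im["pixels"][160:360,200:440],None,fx=2.5,fy=2.5,interpolation=cv2.INTER_CUBIC); save("w10.png",(255*(p/255.)**.6).astype(np.uint8))
s=robot.observe();t=s["tool_pos"]; print((proj(im,[[.5925,-.1352,.09],[t[0],t[1],t[2]-.046]])-[200,160])*2.5)
E
```

```text
t: 18.2
tool_pos: [0.5927, -0.1356, 0.1798]
tool_rot: [0.705, -0.058, 0.705, 0.058]
force: [-0.7, 0.6, -3.2]
opening: 0.0444
t 18.2 pos [ 0.5927 -0.1356  0.1798] head 9.44 tilt 0.03 j [-0.22  0.53  0.1   1.14 -0.    1.18] F [-0.7  0.6 -3.2] open 0.0444
offset [ 0.0488  0.0004 -0.0001] 
[[294.49535146 214.3479351 ]
 [296.67761368 326.17961615]]
```

View pics/w10.png

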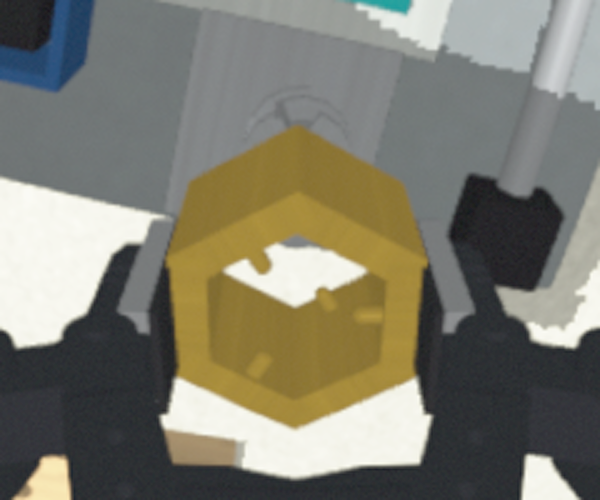

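```bash
python3 -m jog '[{"fingers":0.04,"offset":[0.005,0,0],"yaw":0},{"fingers":0.04,"offset":[0.004,0,0],"yaw":0},{"fingers":0.04,"offset":[0.003,0,0],"yaw":0},{"fingers":0.04,"offset":[0.003,0,0],"yaw":0},{"fingers":0.04,"offset":[0.003,0,0],"yaw":0},{"fingers":0.04,"offset":[0.002,0,0],"yaw":0},{"fingers":0.04,"offset":[0,0,0],"yaw":0},{"fingers":0.04,"offset":[0,0,0],"yaw":0}]'
python3 - <<'E'
from h import *
plan(.5925,-.1352,.131)
E
```

```text
t: 19.05
tool_pos: [0.5927, -0.1352, 0.1599]
tool_rot: [0.705, -0.058, 0.705, 0.058]
force: [0.8, 0.3, -2.3]
opening: 0.0447
t 19.05 pos [ 0.5927 -0.1352  0.1599] head 9.48 tilt 0.0 j [-0.22  0.54  0.07  1.1   0.    1.18] F [ 0.8  0.3 -2.3] open 0.0447
offset [ 0.0289  0.     -0.0002]
```

```bash
python3 -m jog '[{"fingers":0.04,"offset":[0.006,0,0],"yaw":0},{"fingers":0.04,"offset":[0.006,0,0],"yaw":0},{"fingers":0.04,"offset":[0.005,0,0],"yaw":0},{"fingers":0.04,"offset":[0.004,0,0],"yaw":0},{"fingers":0.04,"offset":[0.003,0,0],"yaw":0},{"fingers":0.04,"offset":[0.002,0,0],"yaw":0},{"fingers":0.04,"offset":[0.001,0,0],"yaw":0},{"fingers":0.04,"offset":[0,0,0],"yaw":0}]'
python3 - <<'E'
from h import *
plan(.5925,-.1352,.131)
E
```

```text
t: 19.85
tool_pos: [0.5928, -0.1352, 0.133]
tool_rot: [0.705, -0.058, 0.705, 0.058]
force: [0.0, 0.1, -2.0]
opening: 0.0443
t 19.85 pos [ 0.5928 -0.1352  0.133 ] head 9.48 tilt 0.01 j [-0.22  0.57  0.04  1.04 -0.    1.18] F [ 0.   0.1 -2. ] open 0.0443
offset [ 0.002   0.     -0.0003]
```

```bash
python3 -m jog '[{"fingers":0.0485,"offset":[0,0,0],"yaw":0},{"fingers":0.0485,"offset":[0,0,0],"yaw":0},{"fingers":0.0485,"offset":[0,0,0],"yaw":0},{"fingers":0.0485,"offset":[0.005,0,0],"yaw":0},{"fingers":0.0485,"offset":[0.005,0,0],"yaw":0},{"fingers":0.0485,"offset":[0.005,0,0],"yaw":0},{"fingers":0.0485,"offset":[0,0,0],"yaw":0},{"fingers":0.0485,"offset":[0,0,0],"yaw":0}]'
cat >> h.py <<'E'
def nutz(cx,cy,lo=.058,hi=.1,name=None):
    im=optics.get_image("wrist"); W=fcloud(im); v,u=np.mgrid[:400,:640]
    hsv=cv2.cvtColor(im["pixels"],cv2.COLOR_RGB2HSV)
    m=(np.hypot(W[...,0]-cx,W[...,1]-cy)<.03)&(W[...,2]>lo)&(W[...,2]<hi)&(hsv[...,0]>14)&(hsv[...,0]<34)&(hsv[...,1]>90)
    h,e=np.histogram(W[m][:,2],bins=np.arange(lo,hi,.002)); print("nut top hist",m.sum(),[(round(float(a),3),int(b)) for a,b in zip(e,h) if b>40])
    if name: np.savez(name+".npz",**im); p=cv2.resize(im["pixels"][160:360,200:440],None,fx=2.5,fy=2.5,interpolation=cv2.INTER_CUBIC); save(name+".png",(255*(p/255.)**.6).astype(np.uint8))
E
python3 -c "
from h import *
st(); nutz(.5925,-.1352)"
python3 -m jog '[{"fingers":0.0485,"offset":[0,0,0],"yaw":-0.1},{"fingers":0.0485,"offset":[0,0,0],"yaw":-0.1},{"fingers":0.0485,"offset":[0,0,0],"yaw":-0.1},{"fingers":0.0485,"offset":[0,0,0],"yaw":-0.1},{"fingers":0.0485,"offset":[0,0,0],"yaw":-0.1},{"fingers":0.0485,"offset":[0,0,0],"yaw":-0.05},{"fingers":0.0485,"offset":[0,0,0],"yaw":0},{"fingers":0.0485,"offset":[0,0,0],"yaw":0}]'
python3 -c "
from h import *
st(); nutz(.5925,-.1352,name='w11')"
```

```text
t: 20.65
tool_pos: [0.5925, -0.1351, 0.1175]
tool_rot: [0.704, -0.058, 0.705, 0.058]
force: [0.3, -0.5, -0.2]
opening: 0.0485
t 20.65 pos [ 0.5925 -0.1351  0.1175] head 9.47 tilt 0.05 j [-0.22  0.59  0.02  1.01 -0.    1.18] F [ 0.3 -0.5 -0.2] open 0.0485
offset [0. 0. 0.] 
nut top hist 9037 [(0.058, 227), (0.06, 219), (0.062, 268), (0.064, 253), (0.066, 235), (0.068, 262), (0.07, 276), (0.072, 324), (0.074, 308), (0.076, 361), (0.078, 445), (0.08, 510), (0.082, 696), (0.084, 4088), (0.086, 556)]
t: 21.5
tool_pos: [0.5927, -0.1354, 0.1181]
tool_rot: [0.662, -0.247, 0.663, 0.247]
force: [-0.0, -0.9, 1.3]
opening: 0.0483
t 21.5 pos [ 0.5927 -0.1354  0.1181] head 40.92 tilt 0.02 j [-0.22  0.58  0.02  1.01 -0.    0.63] F [-0.  -0.9  1.3] open 0.0483
offset [0. 0. 0.] 
nut top hist 6186 [(0.058, 219), (0.06, 225), (0.062, 260), (0.064, 282), (0.066, 274), (0.068, 305), (0.07, 322), (0.072, 572), (0.074, 3549), (0.076, 154)]
```

```bash
python3 -m jog '[{"fingers":0.0485,"offset":[0.002,0,0],"yaw":0.12},{"fingers":0.0485,"offset":[0.002,0,0],"yaw":0.12},{"fingers":0.0485,"offset":[0,0,0],"yaw":0.12},{"fingers":0.0485,"offset":[0,0,0],"yaw":0.12},{"fingers":0.0485,"offset":[0,0,0],"yaw":0.12},{"fingers":0.0485,"offset":[0,0,0],"yaw":0.12},{"fingers":0.0485,"offset":[0,0,0],"yaw":0.12},{"fingers":0.0485,"offset":[0,0,0],"yaw":0.12}]'
python3 -c "
from h import *
st(); nutz(.5925,-.1352)"
python3 -m jog '[{"fingers":0.0485,"offset":[0,0,0],"yaw":0.12},{"fingers":0.0485,"offset":[0,0,0],"yaw":0.12},{"fingers":0.0485,"offset":[0,0,0],"yaw":0.12},{"fingers":0.0485,"offset":[0,0,0],"yaw":0.12},{"fingers":0.0485,"offset":[0,0,0],"yaw":0.1},{"fingers":0.0485,"offset":[0,0,0],"yaw":0.1},{"fingers":0.0485,"offset":[0,0,0],"yaw":0},{"fingers":0.0485,"offset":[0,0,0],"yaw":0}]'
python3 -c "
from h import *
st(); nutz(.5925,-.1352); print(robot.observe()['torque'])"
```

```text
t: 22.35
tool_pos: [0.593, -0.135, 0.1139]
tool_rot: [0.702, 0.088, 0.701, -0.088]
force: [1.1, -0.1, -0.2]
opening: 0.0483
t 22.35 pos [ 0.593  -0.135   0.1139] head -14.33 tilt 0.04 j [-0.22  0.59  0.02  1.    0.    1.6 ] F [ 1.1 -0.1 -0.2] open 0.0483
offset [0. 0. 0.] 
nut top hist 5656 [(0.058, 274), (0.06, 264), (0.062, 272), (0.064, 295), (0.066, 309), (0.068, 401), (0.07, 2509), (0.072, 1292)]
t: 23.2
tool_pos: [0.5929, -0.1352, 0.114]
tool_rot: [0.633, 0.315, 0.633, -0.314]
force: [-0.1, -0.3, 0.8]
opening: 0.0482
t 23.2 pos [ 0.5929 -0.1352  0.114 ] head -52.81 tilt 0.02 j [-0.22  0.59  0.02  1.    0.    2.27] F [-0.1 -0.3  0.8] open 0.0482
offset [0. 0. 0.] 
nut top hist 5047 [(0.058, 251), (0.06, 284), (0.062, 314), (0.064, 314), (0.066, 644), (0.068, 3091), (0.07, 122)]
[0.04117078 0.0018962  0.04718884]
```

```bash
cat >> h.py <<'E'
def top(cx,cy):
    im=optics.get_image("wrist"); W=fcloud(im); hsv=cv2.cvtColor(im["pixels"],cv2.COLOR_RGB2HSV)
    m=(np.hypot(W[...,0]-cx,W[...,1]-cy)<.03)&(W[...,2]>.05)&(W[...,2]<.1)&(hsv[...,0]>14)&(hsv[...,0]<34)&(hsv[...,1]>90)
    z=W[m][:,2]; print("top",np.percentile(z,[70,85,95]).round(4),"torque",robot.observe()["torque"].round(2))
E
python3 -m jog '[{"fingers":0.0485,"offset":[0,0,0],"yaw":0.05},{"fingers":0.0485,"offset":[0,0,0],"yaw":0.05},{"fingers":0.0485,"offset":[0,0,0],"yaw":0.05},{"fingers":0.0485,"offset":[0,0,0],"yaw":0.03},{"fingers":0.0485,"offset":[0,0,0],"yaw":0.02},{"fingers":0.0485,"offset":[0,0,0],"yaw":0},{"fingers":0.0485,"offset":[0,0,0],"yaw":0},{"fingers":0.0485,"offset":[0,0,0],"yaw":0}]'
python3 -c "
from h import *
st(); top(.5925,-.1352)"
python3 -m jog '[{"fingers":0.0485,"offset":[0,0,0],"yaw":0.05},{"fingers":0.0485,"offset":[0,0,0],"yaw":0.03},{"fingers":0.0485,"offset":[0,0,0],"yaw":0.02},{"fingers":0.0485,"offset":[0,0,0],"yaw":0},{"fingers":0.0485,"offset":[0,0,0],"yaw":0},{"fingers":0.0485,"offset":[0,0,0],"yaw":0},{"fingers":0.0485,"offset":[0,0,0],"yaw":0},{"fingers":0.0485,"offset":[0,0,0],"yaw":0}]'
python3 -c "
from h import *
st(); top(.5925,-.1352)"
```

```text
t: 24.05
tool_pos: [0.5928, -0.1352, 0.1139]
tool_rot: [0.598, 0.377, 0.598, -0.377]
force: [-0.6, -0.3, 0.1]
opening: 0.0483
t 24.05 pos [ 0.5928 -0.1352  0.1139] head -64.41 tilt 0.01 j [-0.22  0.59  0.02  1.    0.    2.47] F [-0.6 -0.3  0.1] open 0.0483
offset [0. 0. 0.] 
top [0.0683 0.0687 0.0691] torque [ 0.   -0.01 -0.02]
t: 24.9
tool_pos: [0.5928, -0.1352, 0.1139]
tool_rot: [0.579, 0.406, 0.579, -0.406]
force: [0.3, 1.2, -0.9]
opening: 0.0483
t 24.9 pos [ 0.5928 -0.1352  0.1139] head -70.16 tilt 0.0 j [-0.22  0.59  0.02  1.    0.    2.57] F [ 0.3  1.2 -0.9] open 0.0483
offset [0. 0. 0.] 
top [0.0683 0.0687 0.0691] torque [0.11 0.01 0.01]
```

```bash
python3 -m jog '[{"fingers":0.0485,"offset":[0,0,0],"yaw":0.04},{"fingers":0.0485,"offset":[0,0,0],"yaw":0.03},{"fingers":0.0485,"offset":[0,0,0],"yaw":0.03},{"fingers":0.0485,"offset":[0,0,0],"yaw":0},{"fingers":0.0485,"offset":[0,0,0],"yaw":0},{"fingers":0.0485,"offset":[0,0,0],"yaw":0},{"fingers":0.0485,"offset":[0,0,0],"yaw":0},{"fingers":0.0485,"offset":[0,0,0],"yaw":0}]'
python3 -c "
from h import *
st(); top(.5925,-.1352)"
```

```text
t: 25.75
tool_pos: [0.5927, -0.1352, 0.1139]
tool_rot: [0.558, 0.435, 0.558, -0.435]
force: [0.2, -0.5, -0.0]
opening: 0.0481
t 25.75 pos [ 0.5927 -0.1352  0.1139] head -75.89 tilt 0.0 j [-0.22  0.59  0.02  1.   -0.    2.67] F [ 0.2 -0.5 -0. ] open 0.0481
offset [0. 0. 0.] 
top [0.0683 0.0687 0.0691] torque [-0.02  0.03  0.03]
```

```bash
python3 -m jog '[{"fingers":0.065,"offset":[0,0,0],"yaw":-0.06},{"fingers":0.065,"offset":[0,0,0],"yaw":-0.06},{"fingers":0.065,"offset":[0,0,0],"yaw":0},{"fingers":0.065,"offset":[-0.02,0,0],"yaw":0},{"fingers":0.065,"offset":[-0.035,0,0],"yaw":0},{"fingers":0.065,"offset":[-0.035,0,0],"yaw":0},{"fingers":0.065,"offset":[-0.03,0,0],"yaw":0},{"fingers":0.065,"offset":[0,0,0],"yaw":0}]'
python3 -m jog '[{"fingers":0.065,"offset":[0,0,0],"yaw":-0.14},{"fingers":0.065,"offset":[0,0,0],"yaw":-0.14},{"fingers":0.065,"offset":[0,0,0],"yaw":-0.14},{"fingers":0.065,"offset":[0,0,0],"yaw":-0.14},{"fingers":0.065,"offset":[0,0,0],"yaw":-0.14},{"fingers":0.065,"offset":[0,0,0],"yaw":-0.14},{"fingers":0.065,"offset":[0,0,0],"yaw":-0.14},{"fingers":0.065,"offset":[0,0,0],"yaw":0}]'
python3 -m jog '[{"fingers":0.065,"offset":[0,0,0],"yaw":0},{"fingers":0.065,"offset":[0,0,0],"yaw":0},{"fingers":0.065,"offset":[0,0,0],"yaw":0},{"fingers":0.065,"offset":[0,0,0],"yaw":0},{"fingers":0.065,"offset":[0,0,0],"yaw":0},{"fingers":0.065,"offset":[0,0,0],"yaw":0},{"fingers":0.065,"offset":[0,0,0],"yaw":0},{"fingers":0.065,"offset":[0,0,0],"yaw":0}]'
python3 - <<'E'
from h import *
plan(.46,.25,.20,-25)
im=optics.get_image("wrist"); np.savez("w12.npz",**im); W=fcloud(im); v,u=np.mgrid[:400,:640]
hsv=cv2.cvtColor(im["pixels"],cv2.COLOR_RGB2HSV)
m=(np.hypot(W[...,0]-.5925,W[...,1]+.1352)<.035)&(W[...,2]>.06)&(W[...,2]<.08)&(hsv[...,0]>14)&(hsv[...,0]<34)&(hsv[...,1]>90)
print("nut top",m.sum(),np.percentile(W[m][:,2],[5,50,95]),cv2.minEnclosingCircle(onplane(im,u[m],v[m],.068)[:,:2].astype(np.float32)))
m=(np.hypot(W[...,0]-.5925,W[...,1]+.1352)<.012)&(W[...,2]>.083); print("pilot in this view",m.sum(),u[m].mean(),v[m].mean(),onplane(im,u[m],v[m],.09).mean(0))
m=(W[...,0]>.57)&(W[...,0]<.64)&(W[...,1]>.09)&(W[...,1]<.17)&(W[...,2]>.084)&(W[...,2]<.094); print("stud1",m.sum(),W[m].mean(0))
save("w12.png",im["pixels"])
s=optics.get_image("side"); np.savez("side1.npz",**s); V=cloud(s); h=cv2.cvtColor(s["pixels"],cv2.COLOR_RGB2HSV)
m=(h[...,0]>18)&(h[...,0]<32)&(h[...,1]>120)&(V[...,2]>.02)&(V[...,2]<.045)&(V[...,1]>.2)
from scipy import ndimage as nd
l,k=nd.label(m)
for i in range(1,k+1):
    if (l==i).sum()>40: print("brass",(l==i).sum(),V[l==i].mean(0).round(3))
E
```

```text
t: 26.6
tool_pos: [0.5952, -0.1357, 0.2396]
tool_rot: [0.586, 0.402, 0.579, -0.4]
force: [0.0, 0.6, 1.1]
opening: 0.0651
t: 27.4
tool_pos: [0.5923, -0.1351, 0.2329]
tool_rot: [0.702, 0.08, 0.703, -0.08]
force: [-0.8, -0.5, -0.2]
opening: 0.0655
t: 28.2
tool_pos: [0.5927, -0.1352, 0.2339]
tool_rot: [0.703, 0.079, 0.703, -0.079]
force: [0.7, 0.6, 0.2]
opening: 0.0651
t 28.2 pos [ 0.5927 -0.1352  0.2339] head -12.88 tilt 0.0 j [-0.22  0.49  0.19  1.27 -0.    1.57] F [0.7 0.6 0.2] open 0.0651
offset [ 0.0339  0.3459 -0.2152] yaw 0.2116 (-12.1 deg)
nut top 1605 [0.06358132 0.06819305 0.06935688] ((0.5931548476219177, -0.13402080535888672), 0.02688269503414631)
pilot in this view 2210 317.01674208144794 338.25384615384615 [ 0.560916   -0.26994238  0.09      ]
stud1 0 [nan nan nan]
brass 114 [0.908 0.23  0.033]
brass 179 [0.459 0.349 0.031]<stdin>:8: RuntimeWarning: Mean of empty slice.
  ret = um.true_divide(
```

```bash
python3 -m jog '[{"fingers":0.07,"offset":[0,0.03,-0.005],"yaw":0},{"fingers":0.07,"offset":[0,0.042,-0.007],"yaw":0},{"fingers":0.07,"offset":[0,0.042,-0.007],"yaw":0},{"fingers":0.07,"offset":[0,0.042,-0.007],"yaw":0},{"fingers":0.07,"offset":[0,0.042,-0.007],"yaw":0},{"fingers":0.07,"offset":[0,0.042,-0.007],"yaw":0},{"fingers":0.07,"offset":[0,0.026,-0.005],"yaw":0},{"fingers":0.07,"offset":[0,0,0],"yaw":-0.138}]'
python3 -m jog '[{"fingers":0.07,"offset":[0,0,0],"yaw":-0.14},{"fingers":0.07,"offset":[0,0,0],"yaw":-0.14},{"fingers":0.07,"offset":[0,0,0],"yaw":-0.14},{"fingers":0.07,"offset":[0,0,0],"yaw":-0.14},{"fingers":0.07,"offset":[0,0,0],"yaw":-0.14},{"fingers":0.07,"offset":[0,0,0],"yaw":0},{"fingers":0.07,"offset":[0,0,0],"yaw":0},{"fingers":0.07,"offset":[0,0,0],"yaw":0}]'
python3 - <<'E'
from h import *
plan(.46,.347,.18,35)
im=optics.get_image("wrist"); np.savez("w13.npz",**im); W=fcloud(im); v,u=np.mgrid[:400,:640]
m=(abs(W[...,0]-.606)<.03)&(abs(W[...,1]-.134)<.03)&(W[...,2]>.084)&(W[...,2]<.095); P=onplane(im,u[m],v[m],.09); c=P.mean(0); print("stud1",m.sum(),u[m].mean(),v[m].mean(),W[m].mean(0),c,np.ptp(P,0))
d=W[...,:2]-c[:2]; rr=np.hypot(d[...,0],d[...,1]); ang=np.degrees(np.arctan2(d[...,1],d[...,0]))
for k in range(-180,180,15):
    m=(rr>.0108)&(rr<.0145)&(ang>k)&(ang<=k+15)&(W[...,2]>.03); print(k,m.sum(),np.percentile(W[m][:,2],[10,50,90]).round(3).tolist() if m.sum() else "")
nuts(im)
E
```

```text
t: 29.1
tool_pos: [0.6079, 0.1384, 0.2337]
tool_rot: [0.707, 0.028, 0.706, -0.027]
force: [-0.2, -0.2, -0.4]
opening: 0.0701
t: 29.9
tool_pos: [0.6081, 0.1341, 0.2339]
tool_rot: [0.674, -0.213, 0.674, 0.213]
force: [-0.2, 0.7, 1.1]
opening: 0.0702
t 29.9 pos [0.6081 0.1341 0.2339] head 35.03 tilt 0.0 j [ 0.22  0.52  0.23  1.28 -0.    1.18] F [-0.2  0.7  1.1] open 0.0702
offset [0.0539 0.2593 0.0009] yaw 0.0006 (-0.0 deg)
stud1 482 318.31327800829877 212.91286307053943 [0.60813455 0.13452452 0.08960385] [0.60805747 0.13463373 0.09      ] [0.01853119 0.01923864 0.        ]
-180 39 [0.04, 0.051, 0.061]
-165 13 [0.055, 0.057, 0.06]
-150 17 [0.055, 0.056, 0.057]
-135 16 [0.056, 0.056, 0.057]
-120 11 [0.056, 0.057, 0.057]
-105 2 [0.055, 0.056, 0.056]
-90 0 
-75 0 
-60 0 
-45 0 
-30 0 
-15 2 [0.057, 0.057, 0.057]
0 21 [0.044, 0.056, 0.057]
15 22 [0.045, 0.046, 0.057]
30 6 [0.041, 0.046, 0.047]
45 11 [0.037, 0.057, 0.061]
60 44 [0.039, 0.057, 0.234]
75 548 [0.235, 0.245, 0.253]
90 619 [0.237, 0.247, 0.254]
105 261 [0.056, 0.247, 0.255]
120 163 [0.043, 0.247, 0.255]
135 337 [0.237, 0.248, 0.255]
150 715 [0.237, 0.247, 0.254]
165 299 [0.234, 0.241, 0.252]
nut 1286 px (443, 103) hue 110.0 c [0.6534 0.2688] flat normal 5.0 w [0.0485 0.0486 0.0465] circ [0.6531 0.2689] 0.0274
```

```bash
python3 -m jog '[{"fingers":0.07,"offset":[0,0.03,0],"yaw":0},{"fingers":0.07,"offset":[0,0.042,0],"yaw":0},{"fingers":0.07,"offset":[0,0.042,0],"yaw":0},{"fingers":0.07,"offset":[0,0.042,0],"yaw":0},{"fingers":0.07,"offset":[0.01,0.042,0],"yaw":0},{"fingers":0.065,"offset":[0.02,0.042,0],"yaw":0},{"fingers":0.065,"offset":[0.024,0.019,0.001],"yaw":0},{"fingers":0.065,"offset":[0,0,0],"yaw":0}]' 80
python3 -m jog '[{"fingers":0.065,"offset":[0,0,0],"yaw":0},{"fingers":0.065,"offset":[0,0,0],"yaw":0},{"fingers":0.065,"offset":[0,0,0],"yaw":0},{"fingers":0.065,"offset":[0,0,0],"yaw":0},{"fingers":0.065,"offset":[0,0,0],"yaw":0},{"fingers":0.065,"offset":[0,0,0],"yaw":0},{"fingers":0.065,"offset":[0,0,0],"yaw":0},{"fingers":0.065,"offset":[0,0,0],"yaw":0}]'
python3 - <<'E'
from h import *
plan(.46,.347,.080,35)
im=optics.get_image("wrist"); np.savez("w14.npz",**im); nuts(im)
p=cv2.resize(im["pixels"][140:300,220:420],None,fx=3,fy=3,interpolation=cv2.INTER_CUBIC); save("w14.png",(255*(p/255.)**.7).astype(np.uint8))
E
```

```text
t: 30.75
tool_pos: [0.4564, 0.3476, 0.1766]
tool_rot: [0.671, -0.215, 0.676, 0.214]
force: [0.0, -0.5, -0.2]
opening: 0.0648
t: 31.55
tool_pos: [0.4598, 0.3464, 0.1799]
tool_rot: [0.674, -0.213, 0.674, 0.213]
force: [0.1, -0.4, 0.5]
opening: 0.0648
t 31.55 pos [0.4598 0.3464 0.1799] head 35.14 tilt 0.0 j [0.65 0.47 0.   1.1  0.   1.6 ] F [ 0.1 -0.4  0.5] open 0.0648
offset [0.0999 0.0004 0.0005] yaw 0.0024 (-0.1 deg)
nut 1404 px (592, 69) hue 109.0 c [0.6141 0.6108] flat normal 28.5 w [0.1776 0.0319 0.1771] circ [0.6167 0.614 ] 0.1001
nut 2095 px (394, 110) hue 110.0 c [0.46   0.4397] flat normal 31.0 w [0.0472 0.0467 0.0468] circ [0.4597 0.4396] 0.0266
nut 1967 px (318, 210) hue 21.0 c [0.4597 0.3473] flat normal 34.0 w [0.046  0.0481 0.048 ] circ [0.4593 0.3472] 0.0271
nut 428 px (434, 362) hue 110.0 c [0.6588 0.2763] flat normal 42.0 w [0.0331 0.0513 0.0514] circ [0.6564 0.2744] 0.0273
```

View pics/w14.png

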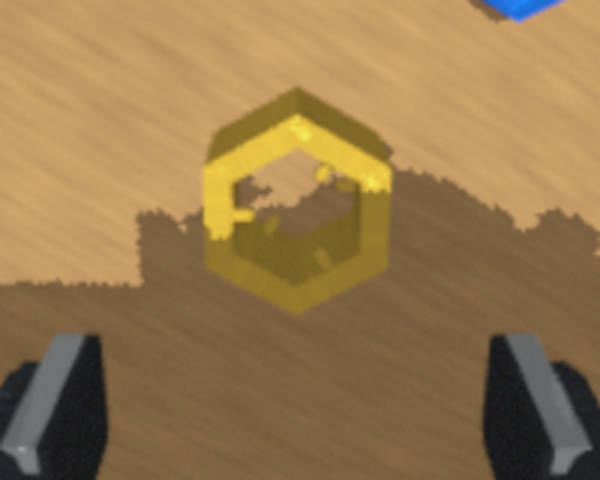

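```bash
python3 -m jog '[{"fingers":0.065,"offset":[0,0.0005,0],"yaw":-0.131},{"fingers":0.065,"offset":[0,0,0],"yaw":-0.131},{"fingers":0.065,"offset":[0,0,0],"yaw":-0.131},{"fingers":0.065,"offset":[0,0,0],"yaw":-0.131},{"fingers":0.065,"offset":[0,0,0],"yaw":-0.131},{"fingers":0.06,"offset":[0,0,0],"yaw":-0.131},{"fingers":0.06,"offset":[0,0,0],"yaw":-0.131},{"fingers":0.06,"offset":[0,0,0],"yaw":-0.131}]' 80
python3 -m jog '[{"fingers":0.06,"offset":[0,0,0],"yaw":0},{"fingers":0.06,"offset":[0,0,0],"yaw":0},{"fingers":0.06,"offset":[0,0,0],"yaw":0},{"fingers":0.06,"offset":[0,0,0],"yaw":0},{"fingers":0.06,"offset":[0,0,0],"yaw":0},{"fingers":0.06,"offset":[0,0,0],"yaw":0},{"fingers":0.06,"offset":[0,0,0],"yaw":0},{"fingers":0.06,"offset":[0,0,0],"yaw":0}]'
python3 - <<'E'
from h import *
plan(.4597,.347,.080,95)
im=optics.get_image("wrist"); nuts(im)
E
```

```text
t: 32.4
tool_pos: [0.4594, 0.347, 0.1798]
tool_rot: [0.475, -0.523, 0.475, 0.523]
force: [0.7, 0.1, -0.6]
opening: 0.0598
t: 33.2
tool_pos: [0.4596, 0.3469, 0.1799]
tool_rot: [-0.477, 0.522, -0.477, -0.522]
force: [-0.3, 0.2, 0.0]
opening: 0.0599
t 33.2 pos [0.4596 0.3469 0.1799] head 95.18 tilt 0.0 j [ 0.65  0.47  0.    1.1  -0.    0.56] F [-0.3  0.2  0. ] open 0.0599
offset [ 0.0999 -0.0001  0.0001] yaw 0.0032 (-0.2 deg)
nut 154 px (637, 125) hue 109.0 c [0.3298 0.6844] flat normal 44.0 w [0.0428 0.0137 0.0428] circ [0.3286 0.6876] 0.0237
nut 1956 px (317, 211) hue 21.0 c [0.4594 0.3467] flat normal 35.5 w [0.048  0.0461 0.048 ] circ [0.4594 0.3468] 0.0271
nut 1695 px (432, 220) hue 110.0 c [0.4597 0.4386] flat normal 31.5 w [0.0494 0.0487 0.047 ] circ [0.4591 0.4392] 0.0277
nut 1164 px (566, 296) hue 109.0 c [0.5434 0.6921] flat normal 17.5 w [0.0997 0.2084 0.2086] circ [0.5559 0.7024] 0.1142
nut 537 px (597, 343) hue 12.0 c [0.6455 0.8228] flat normal 1.5 w [0.0407 0.202  0.2013] circ [0.6379 0.8245] 0.1148
nut 213 px (626, 369) hue 109.0 c [0.7644 1.023 ] flat normal 44.5 w [0.0995 0.0772 0.0996] circ [0.7613 1.0212] 0.0541
nut 169 px (214, 368) hue 110.0 c [0.6472 0.2532] flat normal 23.5 w [0.0355 0.0149 0.0355] circ [0.6473 0.2543] 0.0206
nut 214 px (590, 376) hue 12.0 c [0.7295 0.865 ] flat normal 2.0 w [0.0422 0.1338 0.1337] circ [0.7289 0.8651] 0.0772
```

```bash
python3 -m jog '[{"fingers":0.06,"offset":[0.03,0,0],"yaw":0},{"fingers":0.06,"offset":[0.03,0,0],"yaw":0},{"fingers":0.06,"offset":[0.025,0,0],"yaw":0},{"fingers":0.06,"offset":[0.015,0,0],"yaw":0},{"fingers":0.06,"offset":[0,0,0],"yaw":0},{"fingers":0.04,"offset":[0,0,0],"yaw":0},{"fingers":0.04,"offset":[0,0,0],"yaw":0},{"fingers":0.04,"offset":[0,0,0],"yaw":0}]' 80
python3 -m jog '[{"fingers":0.04,"offset":[0,0,0],"yaw":0},{"fingers":0.04,"offset":[0,0,0],"yaw":0},{"fingers":0.04,"offset":[-0.01,0,0],"yaw":0},{"fingers":0.04,"offset":[-0.03,0,0],"yaw":0},{"fingers":0.04,"offset":[-0.04,0,0],"yaw":0},{"fingers":0.04,"offset":[-0.04,0,0],"yaw":0},{"fingers":0.04,"offset":[-0.02,0,0],"yaw":0},{"fingers":0.04,"offset":[0,0,0],"yaw":0}]'
python3 -m jog '[{"fingers":0.04,"offset":[0,-0.011,-0.019],"yaw":0},{"fingers":0.04,"offset":[0,-0.0216,-0.0374],"yaw":0},{"fingers":0.04,"offset":[0,-0.0216,-0.0374],"yaw":0},{"fingers":0.04,"offset":[0,-0.0216,-0.0374],"yaw":0},{"fingers":0.04,"offset":[0,-0.0216,-0.0374],"yaw":0},{"fingers":0.04,"offset":[0,-0.0216,-0.0374],"yaw":0},{"fingers":0.04,"offset":[0,-0.0106,-0.0184],"yaw":0.14},{"fingers":0.04,"offset":[0,0,0],"yaw":0.14}]'
python3 -m jog '[{"fingers":0.04,"offset":[0,0,0],"yaw":0.14},{"fingers":0.04,"offset":[0,0,0],"yaw":0.14},{"fingers":0.04,"offset":[0,0,0],"yaw":0.14},{"fingers":0.04,"offset":[0,0,0],"yaw":0},{"fingers":0.04,"offset":[0,0,0],"yaw":0},{"fingers":0.04,"offset":[0,0,0],"yaw":0},{"fingers":0.04,"offset":[0,0,0],"yaw":0},{"fingers":0.04,"offset":[0,0,0],"yaw":0}]'
python3 - <<'E'
from h import *
plan(.6081,.1346,.180,55)
im=optics.get_image("wrist"); np.savez("w15.npz",**im)
p=cv2.resize(im["pixels"][120:360,180:460],None,fx=2.5,fy=2.5,interpolation=cv2.INTER_CUBIC); save("w15.png",(255*(p/255.)**.6).astype(np.uint8))
t=np.array(robot.observe()["tool_pos"]); a=np.radians(55+30+60*np.arange(6)); r=.0266
print(((proj(im,np.stack([t[0]+r*np.cos(a),t[1]+r*np.sin(a),0*a+t[2]-.046],1))-[180,120])*2.5).round(0).tolist())
E
```

```text
t: 34.05
tool_pos: [0.4601, 0.3473, 0.081]
tool_rot: [-0.478, 0.522, -0.476, -0.522]
force: [-0.2, -0.3, -1.9]
opening: 0.0442
t: 34.85
tool_pos: [0.4612, 0.3482, 0.2247]
tool_rot: [-0.48, 0.523, -0.474, -0.522]
force: [1.2, 0.5, -1.8]
opening: 0.045
t: 35.65
tool_pos: [0.6098, 0.1315, 0.2175]
tool_rot: [0.546, -0.447, 0.549, 0.448]
force: [-0.1, 0.1, -1.6]
opening: 0.0446
t: 36.45
tool_pos: [0.6089, 0.1352, 0.2198]
tool_rot: [0.627, -0.327, 0.627, 0.327]
force: [0.5, 0.2, -1.9]
opening: 0.0448
t 36.45 pos [0.6089 0.1352 0.2198] head 55.13 tilt 0.0 j [0.22 0.53 0.21 1.25 0.   0.83] F [ 0.5  0.2 -1.9] open 0.0448
offset [ 0.0398  0.0003 -0.001 ] yaw 0.0023 (-0.1 deg)
[[478.0, 358.0], [345.0, 290.0], [212.0, 358.0], [223.0, 478.0], [345.0, 532.0], [466.0, 478.0]]
```

View pics/w15.png

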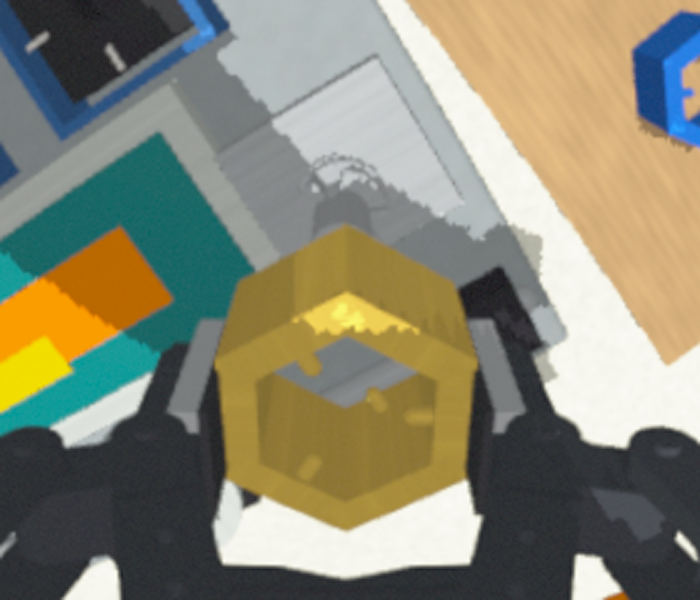

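```bash
python3 -m jog '[{"fingers":0.04,"offset":[0.015,0.0003,-0.001],"yaw":0},{"fingers":0.04,"offset":[0.015,0,0],"yaw":0},{"fingers":0.04,"offset":[0.01,0,0],"yaw":0},{"fingers":0.04,"offset":[0.006,0,0],"yaw":0},{"fingers":0.04,"offset":[0.004,0,0],"yaw":0},{"fingers":0.04,"offset":[0.004,0,0],"yaw":0},{"fingers":0.04,"offset":[0.004,0,0],"yaw":0},{"fingers":0.04,"offset":[0.002,0,0],"yaw":0}]'
python3 -c "
from h import *
plan(.6081,.1346,.133,55)"
```

```text
t: 37.3
tool_pos: [0.6082, 0.1345, 0.1598]
tool_rot: [0.627, -0.327, 0.627, 0.327]
force: [-0.6, -0.8, -2.5]
opening: 0.0447
t 37.3 pos [0.6082 0.1345 0.1598] head 55.09 tilt 0.01 j [0.22 0.57 0.12 1.12 0.   0.83] F [-0.6 -0.8 -2.5] open 0.0447
offset [0.0268 0.0001 0.    ] yaw 0.0015 (-0.1 deg)
```

```bash
python3 -m jog '[{"fingers":0.04,"offset":[0.006,0,0],"yaw":0},{"fingers":0.04,"offset":[0.006,0,0],"yaw":0},{"fingers":0.04,"offset":[0.005,0,0],"yaw":0},{"fingers":0.04,"offset":[0.004,0,0],"yaw":0},{"fingers":0.04,"offset":[0.003,0,0],"yaw":0},{"fingers":0.04,"offset":[0.002,0,0],"yaw":0},{"fingers":0.04,"offset":[0.001,0,0],"yaw":0},{"fingers":0.04,"offset":[0,0,0],"yaw":0}]'
python3 -c "
from h import *
plan(.6081,.1346,.133,55)"
python3 -m jog '[{"fingers":0.0485,"offset":[0,0,0],"yaw":0},{"fingers":0.0485,"offset":[0,0,0],"yaw":0},{"fingers":0.0485,"offset":[0,0,0],"yaw":0},{"fingers":0.0485,"offset":[0.005,0,0],"yaw":0},{"fingers":0.0485,"offset":[0.005,0,0],"yaw":0},{"fingers":0.0485,"offset":[0.005,0,0],"yaw":0},{"fingers":0.0485,"offset":[0,0,0],"yaw":0},{"fingers":0.0485,"offset":[0,0,0],"yaw":0}]'
python3 -c "
from h import *
plan(.6081,.1346,.118,55); top(.6081,.1346)"
```

```text
t: 38.1
tool_pos: [0.6081, 0.1345, 0.1329]
tool_rot: [0.627, -0.327, 0.627, 0.327]
force: [-0.1, -0.4, -1.5]
opening: 0.0447
t 38.1 pos [0.6081 0.1345 0.1329] head 55.09 tilt 0.0 j [0.22 0.6  0.09 1.06 0.   0.83] F [-0.1 -0.4 -1.5] open 0.0447
offset [-0.0001  0.      0.0001] yaw 0.0015 (-0.1 deg)
t: 38.9
tool_pos: [0.6079, 0.1345, 0.1175]
tool_rot: [0.627, -0.327, 0.627, 0.327]
force: [1.0, -0.1, 0.3]
opening: 0.0486
t 38.9 pos [0.6079 0.1345 0.1175] head 55.08 tilt 0.05 j [0.22 0.61 0.07 1.03 0.   0.83] F [ 1.  -0.1  0.3] open 0.0486
offset [-0.0005 -0.0001  0.0002] yaw 0.0015 (-0.1 deg)
top [0.0852 0.0856 0.086 ] torque [ 0.   -0.01 -0.03]
```

```bash
python3 -m jog '[{"fingers":0.0485,"offset":[0,0,0],"yaw":-0.1},{"fingers":0.0485,"offset":[0,0,0],"yaw":-0.1},{"fingers":0.0485,"offset":[0,0,0],"yaw":-0.1},{"fingers":0.0485,"offset":[0,0,0],"yaw":-0.1},{"fingers":0.0485,"offset":[0,0,0],"yaw":-0.1},{"fingers":0.0485,"offset":[0,0,0],"yaw":-0.1},{"fingers":0.0485,"offset":[0,0,0],"yaw":-0.05},{"fingers":0.0485,"offset":[0,0,0],"yaw":0}]'
python3 -c "
from h import *
plan(.6081,.1346,.118,55); top(.6081,.1346)"
```

```text
t: 39.75
tool_pos: [0.6082, 0.1345, 0.1181]
tool_rot: [-0.49, 0.51, -0.49, -0.51]
force: [1.5, -0.5, -0.4]
opening: 0.0488
t 39.75 pos [0.6082 0.1345 0.1181] head 92.31 tilt 0.02 j [ 0.22  0.61  0.07  1.03 -0.    0.18] F [ 1.5 -0.5 -0.4] open 0.0488
offset [0.0001 0.0001 0.0001] yaw 0.6512 (-37.3 deg)
top [0.0848 0.0855 0.086 ] torque [-0.05 -0.01 -0.02]
```

```bash
python3 -m jog '[{"fingers":0.0485,"offset":[0,0,0],"yaw":-0.06},{"fingers":0.0485,"offset":[0,0,0],"yaw":-0.06},{"fingers":0.0485,"offset":[0,0,0],"yaw":-0.06},{"fingers":0.0485,"offset":[0,0,0],"yaw":0},{"fingers":0.0485,"offset":[0,0,0],"yaw":0},{"fingers":0.0485,"offset":[0,0,0],"yaw":0},{"fingers":0.0485,"offset":[0,0,0],"yaw":0},{"fingers":0.0485,"offset":[0,0,0],"yaw":0}]'
python3 - <<'E'
from h import *
plan(.6081,.1346,.118,55); nutz(.6081,.1346,name="w16"); top(.6081,.1346)
E
```

```text
t: 40.6
tool_pos: [0.6081, 0.1346, 0.1179]
tool_rot: [0.442, -0.552, 0.442, 0.552]
force: [-0.6, -0.2, 0.5]
opening: 0.0488
t 40.6 pos [0.6081 0.1346 0.1179] head 102.62 tilt 0.01 j [ 0.22  0.61  0.07  1.03  0.   -0.  ] F [-0.6 -0.2  0.5] open 0.0488
offset [-0.0001 -0.      0.    ] yaw 0.8311 (-47.6 deg)
nut top hist 6176 [(0.058, 228), (0.06, 246), (0.062, 243), (0.064, 261), (0.066, 260), (0.068, 325), (0.07, 334), (0.072, 707), (0.074, 3495), (0.076, 63)]
top [0.0748 0.0752 0.0756] torque [0.01 0.   0.01]
```

View pics/w16.png

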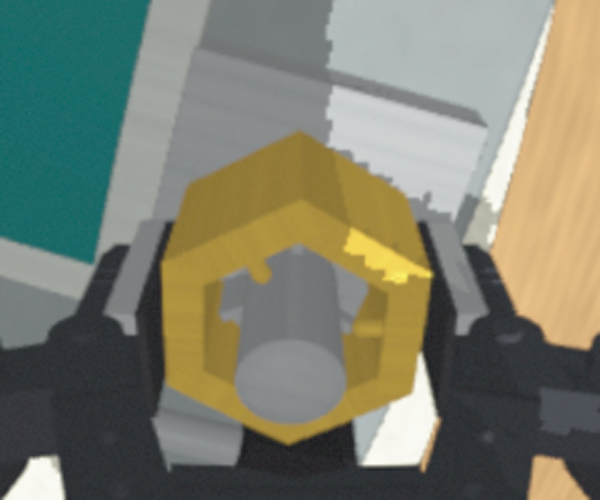

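Dropped in (top 0.075). Now turning it on clockwise, about 115° with checks.

```bash
python3 -m jog '[{"fingers":0.0485,"offset":[0.002,0,0],"yaw":0.12},{"fingers":0.0485,"offset":[0.002,0,0],"yaw":0.12},{"fingers":0.0485,"offset":[0,0,0],"yaw":0.12},{"fingers":0.0485,"offset":[0,0,0],"yaw":0.12},{"fingers":0.0485,"offset":[0,0,0],"yaw":0.12},{"fingers":0.0485,"offset":[0,0,0],"yaw":0.12},{"fingers":0.0485,"offset":[0,0,0],"yaw":0.12},{"fingers":0.0485,"offset":[0,0,0],"yaw":0.12}]'
python3 -c "
from h import *
st(); top(.6081,.1346)"
python3 -m jog '[{"fingers":0.0485,"offset":[0,0,0],"yaw":0.12},{"fingers":0.0485,"offset":[0,0,0],"yaw":0.12},{"fingers":0.0485,"offset":[0,0,0],"yaw":0.12},{"fingers":0.0485,"offset":[0,0,0],"yaw":0.12},{"fingers":0.0485,"offset":[0,0,0],"yaw":0.12},{"fingers":0.0485,"offset":[0,0,0],"yaw":0.12},{"fingers":0.0485,"offset":[0,0,0],"yaw":0.1},{"fingers":0.0485,"offset":[0,0,0],"yaw":0}]'
python3 -c "
from h import *
st(); top(.6081,.1346)"
python3 -m jog '[{"fingers":0.0485,"offset":[0,0,0],"yaw":0.06},{"fingers":0.0485,"offset":[0,0,0],"yaw":0.06},{"fingers":0.0485,"offset":[0,0,0],"yaw":0.06},{"fingers":0.0485,"offset":[0,0,0],"yaw":0.06},{"fingers":0.0485,"offset":[0,0,0],"yaw":0},{"fingers":0.0485,"offset":[0,0,0],"yaw":0},{"fingers":0.0485,"offset":[0,0,0],"yaw":0},{"fingers":0.0485,"offset":[0,0,0],"yaw":0}]'
python3 -c "
from h import *
st(); top(.6081,.1346)"
```

```text
t: 41.5
tool_pos: [0.608, 0.1345, 0.1138]
tool_rot: [0.648, -0.284, 0.648, 0.284]
force: [-0.5, 0.1, 0.1]
opening: 0.0486
t 41.5 pos [0.608  0.1345 0.1138] head 47.34 tilt 0.01 j [0.22 0.62 0.07 1.02 0.   0.96] F [-0.5  0.1  0.1] open 0.0486
offset [0. 0. 0.] 
top [0.0713 0.0718 0.0722] torque [-0.    0.    0.02]
t: 42.35
tool_pos: [0.6081, 0.1345, 0.1139]
tool_rot: [0.707, -0.005, 0.707, 0.005]
force: [-0.4, 0.2, -0.1]
opening: 0.0485
t 42.35 pos [0.6081 0.1345 0.1139] head 0.75 tilt 0.0 j [ 0.22  0.62  0.07  1.02 -0.    1.78] F [-0.4  0.2 -0.1] open 0.0485
offset [0. 0. 0.] 
top [0.0683 0.0687 0.0691] torque [0.02 0.   0.02]
t: 43.2
tool_pos: [0.6081, 0.1345, 0.1139]
tool_rot: [0.703, 0.08, 0.703, -0.08]
force: [-0.9, -0.3, 0.4]
opening: 0.0487
t 43.2 pos [0.6081 0.1345 0.1139] head -13.03 tilt 0.0 j [0.22 0.62 0.07 1.02 0.   2.02] F [-0.9 -0.3  0.4] open 0.0487
offset [0. 0. 0.] 
top [0.0683 0.0687 0.0691] torque [ 0.   -0.04  0.02]
```

```bash
python3 -m jog '[{"fingers":0.065,"offset":[0,0,0],"yaw":-0.05},{"fingers":0.065,"offset":[0,0,0],"yaw":-0.05},{"fingers":0.065,"offset":[0,0,0],"yaw":0},{"fingers":0.065,"offset":[-0.02,0,0],"yaw":0},{"fingers":0.065,"offset":[-0.035,0,0],"yaw":0},{"fingers":0.065,"offset":[-0.035,0,0],"yaw":0},{"fingers":0.065,"offset":[-0.03,0,0],"yaw":0},{"fingers":0.065,"offset":[0,0,0],"yaw":0}]'
python3 -m jog '[{"fingers":0.06,"offset":[0,-0.03,0.018],"yaw":0},{"fingers":0.06,"offset":[0,-0.035,0.02],"yaw":0},{"fingers":0.06,"offset":[0,-0.035,0.02],"yaw":0},{"fingers":0.06,"offset":[0,-0.032,0.02],"yaw":0},{"fingers":0.06,"offset":[0,0,0],"yaw":-0.137},{"fingers":0.06,"offset":[0,0,0],"yaw":-0.137},{"fingers":0.06,"offset":[0,0,0],"yaw":-0.137},{"fingers":0.06,"offset":[0,0,0],"yaw":-0.137}]'
python3 -m jog '[{"fingers":0.06,"offset":[0,0,0],"yaw":-0.137},{"fingers":0.06,"offset":[0,0,0],"yaw":-0.137},{"fingers":0.06,"offset":[0,0,0],"yaw":-0.137},{"fingers":0.06,"offset":[0,0,0],"yaw":-0.137},{"fingers":0.06,"offset":[0,0,0],"yaw":-0.137},{"fingers":0.06,"offset":[0,0,0],"yaw":-0.137},{"fingers":0.06,"offset":[0,0,0],"yaw":-0.137},{"fingers":0.06,"offset":[0,0,0],"yaw":-0.137}]'
python3 -m jog '[{"fingers":0.05,"offset":[0,0,0],"yaw":0},{"fingers":0.05,"offset":[0,0,0],"yaw":0},{"fingers":0.05,"offset":[0,0,0],"yaw":0},{"fingers":0.05,"offset":[0,0,0],"yaw":0},{"fingers":0.05,"offset":[0,0,0],"yaw":0},{"fingers":0.05,"offset":[0,0,0],"yaw":0},{"fingers":0.05,"offset":[0,0,0],"yaw":0},{"fingers":0.05,"offset":[0,0,0],"yaw":0}]'
cat >> h.py <<'E'
def col(name):
    im=optics.get_image("wrist"); np.savez(name+".npz",**im); W=fcloud(im); v,u=np.mgrid[:400,:640]
    hsv=cv2.cvtColor(im["pixels"],cv2.COLOR_RGB2HSV).astype(int); H,S,V=hsv[...,0],hsv[...,1],hsv[...,2]
    near=np.hypot(W[...,0]-.67,W[...,1]+.006)<.06
    m=near&(W[...,2]>.08)&(W[...,2]<.094)
    if m.sum()>50: P=onplane(im,u[m],v[m],.088)[:,:2]; print("fin top",m.sum(),u[m].mean(),v[m].mean(),P.mean(0).round(4),cv2.minAreaRect(P.astype(np.float32)))
    for nm,c in (("red",((H<6)|(H>174))&(S>160)&(V>60)),("green",(H>50)&(H<85)&(S>120)&(V>40))):
        q=near&c&(W[...,2]>.02)
        if q.sum()>5: p=W[q].mean(0); print(nm,q.sum(),p.round(4),"az",np.degrees(np.arctan2(p[1]+.0055,p[0]-.6695)).round(1))
    p=cv2.resize(im["pixels"][100:340,180:460],None,fx=2.5,fy=2.5,interpolation=cv2.INTER_CUBIC); save(name+".png",(255*(p/255.)**.6).astype(np.uint8))
E
python3 -c "
from h import *
plan(.6695,-.0055,.138,86.6); col('w17')"
```

```text
t: 44.05
tool_pos: [0.6105, 0.1351, 0.2398]
tool_rot: [0.709, 0.047, 0.702, -0.045]
force: [0.1, 0.3, 1.5]
opening: 0.0648
t: 44.85
tool_pos: [0.6682, -0.0067, 0.2328]
tool_rot: [0.691, -0.149, 0.692, 0.149]
force: [-0.7, -0.4, 0.4]
opening: 0.0598
t: 45.65
tool_pos: [0.6682, -0.0064, 0.2329]
tool_rot: [0.512, -0.487, 0.513, 0.488]
force: [-0.5, -0.5, 0.1]
opening: 0.0598
t: 46.45
tool_pos: [0.6685, -0.0064, 0.2339]
tool_rot: [0.514, -0.486, 0.514, 0.486]
force: [-0.0, 0.0, -0.9]
opening: 0.0499
t 46.45 pos [ 0.6685 -0.0064  0.2339] head 86.82 tilt 0.01 j [-0.01  0.62  0.4   1.35 -0.    0.05] F [-0.   0.  -0.9] open 0.0499
offset [ 0.0959 -0.0009  0.0009] yaw 0.0038 (-0.2 deg)
fin top 993 320.122860020141 216.20543806646526 [ 0.6718 -0.0051] ((0.6729015111923218, -0.005542733706533909), (0.013140887022018433, 0.04895945265889168), 70.10990142822266)
red 122 [ 0.6875 -0.0105  0.0889] az -15.5
green 36 [ 0.6753 -0.0354  0.0432] az -79.0
```

View pics/w17.png

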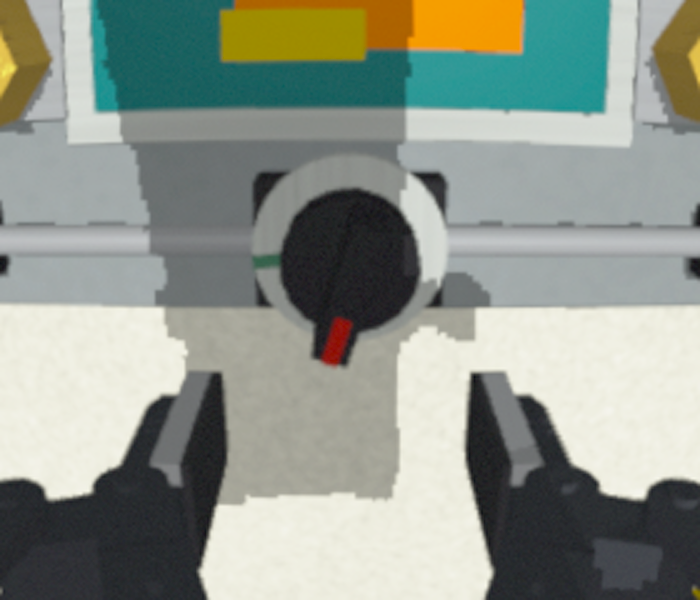

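```bash
python3 -m jog '[{"fingers":0.045,"offset":[0,-0.0036,0.0013],"yaw":0},{"fingers":0.045,"offset":[0,0,0],"yaw":0.146},{"fingers":0.045,"offset":[0,0,0],"yaw":0.146},{"fingers":0.045,"offset":[0.03,0,0],"yaw":0},{"fingers":0.045,"offset":[0.03,0,0],"yaw":0},{"fingers":0.045,"offset":[0.02,0,0],"yaw":0},{"fingers":0.045,"offset":[0.01,0,0],"yaw":0},{"fingers":0.045,"offset":[0,0,0],"yaw":0}]'
python3 -c "
from h import *
plan(.6722,-.0053,.138,70.1); col('w18')"
python3 -m jog '[{"fingers":0.045,"offset":[0.004,0,0],"yaw":0},{"fingers":0.005,"offset":[0,0,0],"yaw":0},{"fingers":0.005,"offset":[0,0,0],"yaw":0},{"fingers":0.005,"offset":[0,0,0],"yaw":0},{"fingers":0.005,"offset":[0,0,0],"yaw":0},{"fingers":0.005,"offset":[0,0,0],"yaw":0},{"fingers":0.005,"offset":[0,0,0],"yaw":0},{"fingers":0.005,"offset":[0,0,0],"yaw":0}]' 40
python3 -c "
from h import *
plan(.6722,-.0053,.138,70.1-66.5);print(robot.observe()['torque'])"
```

```text
t: 47.3
tool_pos: [0.6714, -0.0052, 0.142]
tool_rot: [0.578, -0.405, 0.58, 0.407]
force: [0.4, 0.4, -0.0]
opening: 0.0449
t 47.3 pos [ 0.6714 -0.0052  0.142 ] head 70.1 tilt 0.2 j [-0.01  0.68  0.27  1.16  0.    0.34] F [ 0.4  0.4 -0. ] open 0.0449
offset [ 0.004  -0.0008  0.0002] yaw -0.0001 (0.0 deg)
fin top 3256 319.11609336609337 273.3292383292383 [ 0.6687 -0.0038] ((0.6693682670593262, -0.0060807205736637115), (0.06623909622430801, 0.04974433779716492), 42.100128173828125)
red 247 [ 0.6873 -0.0103  0.089 ] az -15.1
green 15 [ 0.6754 -0.0348  0.0433] az -78.7
t: 48.15
tool_pos: [0.6727, -0.0051, 0.141]
tool_rot: [0.579, -0.406, 0.578, 0.406]
force: [-0.5, 0.9, 5.8]
opening: 0.0109
t 48.15 pos [ 0.6727 -0.0051  0.141 ] head 70.1 tilt 0.11 j [-0.01  0.68  0.27  1.15  0.    0.34] F [-0.5  0.9  5.8] open 0.0109
offset [ 0.003   0.0004 -0.0004] yaw 1.1606 (-66.5 deg)
[ 0.25524299  0.07891405 -0.1324726 ]
```

```bash
python3 -m jog '[{"fingers":0.005,"offset":[-0.003,0,0],"yaw":0.05},{"fingers":0.005,"offset":[0,0,0],"yaw":0.12},{"fingers":0.005,"offset":[0,0,0],"yaw":0.12},{"fingers":0.005,"offset":[0,0,0],"yaw":0.12},{"fingers":0.005,"offset":[0,0,0],"yaw":0.12},{"fingers":0.005,"offset":[0,0,0],"yaw":0.12},{"fingers":0.005,"offset":[0,0,0],"yaw":0.12},{"fingers":0.005,"offset":[0,0,0],"yaw":0.12}]' 40
python3 -m jog '[{"fingers":0.005,"offset":[0,0,0],"yaw":0.12},{"fingers":0.005,"offset":[0,0,0],"yaw":0.1},{"fingers":0.005,"offset":[0,0,0],"yaw":0.05},{"fingers":0.005,"offset":[0,0,0],"yaw":0},{"fingers":0.005,"offset":[0,0,0],"yaw":0},{"fingers":0.005,"offset":[0,0,0],"yaw":0},{"fingers":0.005,"offset":[0,0,0],"yaw":0},{"fingers":0.005,"offset":[0,0,0],"yaw":0}]'
python3 -c "
from h import *
plan(.6722,-.0053,.138,3.6);print(robot.observe()['torque']); col('w19')"
```

```text
t: 48.95
tool_pos: [0.6732, -0.0046, 0.1411]
tool_rot: [0.698, -0.116, 0.697, 0.116]
force: [5.2, 0.9, -6.6]
opening: 0.0108
t: 49.75
tool_pos: [0.6734, -0.0046, 0.1411]
tool_rot: [0.707, -0.022, 0.706, 0.023]
force: [6.6, 2.8, -7.2]
opening: 0.0109
t 49.75 pos [ 0.6734 -0.0046  0.1411] head 3.67 tilt 0.13 j [-0.01  0.68  0.27  1.16  0.    1.5 ] F [ 6.6  2.8 -7.2] open 0.0109
offset [ 0.0031 -0.0007 -0.0013] yaw 0.0012 (-0.1 deg)
[ 0.51683253 -1.34576145 -0.03806438]
fin top 2977 317.8736983540477 271.0530735639906 [6.732e-01 3.000e-04] ((0.6736735701560974, -0.003437597304582596), (0.043379295617341995, 0.04015670716762543), 51.929710388183594)
red 276 [ 0.6746 -0.0197  0.089 ] az -70.4
```

```bash
python3 -m jog '[{"fingers":0.045,"offset":[0,0,0],"yaw":0},{"fingers":0.045,"offset":[0,0,0],"yaw":0},{"fingers":0.045,"offset":[0,0,0],"yaw":0},{"fingers":0.045,"offset":[-0.02,0,0],"yaw":0},{"fingers":0.045,"offset":[-0.035,0,0],"yaw":0},{"fingers":0.045,"offset":[-0.035,0,0],"yaw":0},{"fingers":0.045,"offset":[0,0,0],"yaw":0},{"fingers":0.045,"offset":[0,0,0],"yaw":0}]'
python3 -m jog '[{"fingers":0.045,"offset":[0,-0.03,0],"yaw":0},{"fingers":0.045,"offset":[0,-0.03,0],"yaw":0},{"fingers":0.045,"offset":[0,-0.02,0],"yaw":0},{"fingers":0.045,"offset":[0,0,0],"yaw":0},{"fingers":0.045,"offset":[0,0,0],"yaw":0},{"fingers":0.045,"offset":[0,0,0],"yaw":0},{"fingers":0.045,"offset":[0,0,0],"yaw":0},{"fingers":0.045,"offset":[0,0,0],"yaw":0}]'
python3 -c "
from h import *
st(); col('w20')
im=dict(np.load('w20.npz')); p=cv2.resize(im['pixels'][20:220,180:460],None,fx=2.5,fy=2.5,interpolation=cv2.INTER_CUBIC); save('w20.png',(255*(p/255.)**.6).astype(np.uint8))"
```

```text
t: 50.6
tool_pos: [0.6726, -0.0055, 0.2346]
tool_rot: [0.708, -0.022, 0.706, 0.022]
force: [0.1, -0.2, -1.2]
opening: 0.045
t: 51.4
tool_pos: [0.6773, -0.084, 0.233]
tool_rot: [0.707, -0.023, 0.707, 0.023]
force: [-0.8, 0.2, 0.1]
opening: 0.0452
t 51.4 pos [ 0.6773 -0.084   0.233 ] head 3.72 tilt 0.01 j [-0.12  0.65  0.45  1.37  0.    1.38] F [-0.8  0.2  0.1] open 0.0452
offset [0. 0. 0.] 
fin top 1165 319.656652360515 105.02317596566523 [ 0.6734 -0.0056] ((0.6736181378364563, -0.005611304193735123), (0.012242204509675503, 0.04469995200634003), 3.5436620712280273)
red 231 [ 0.6747 -0.0214  0.0858] az -71.9
green 12 [ 0.6757 -0.0388  0.0433] az -79.5
```

View pics/w20.png

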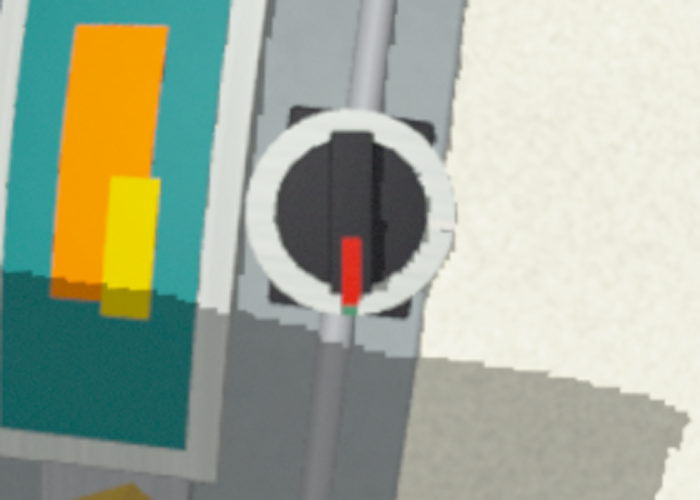

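Run:
```python
from h import *
im=dict(np.load("w20.npz")); W=fcloud(im); hs=cv2.cvtColor(im["pixels"],cv2.COLOR_RGB2HSV)
from scipy import ndimage as nd
for n in("scene","side"):
    i0=dict(np.load(n+"0.npz")); i1=optics.get_image(n); save(n+"9.png",i1["pixels"]); V0,V1=cloud(i0),cloud(i1)
    for nm,lo,hi in (("jar",(.62,-.43),(.71,-.34)),("b1",(.31,-.18),(.38,-.1)),("b2",(.33,.1),(.41,.18))):
        o=[]
        for im,V in((i0,V0),(i1,V1)):
            h=cv2.cvtColor(im["pixels"],cv2.COLOR_RGB2HSV); m=(V[...,0]>lo[0])&(V[...,0]<hi[0])&(V[...,1]>lo[1])&(V[...,1]<hi[1])&(V[...,2]>.02)&(h[...,0]<14)&(h[...,1]>150)
            o.append((int(m.sum()),np.round(V[m].mean(0),3).tolist()))
        print(n,nm,o)
    h=cv2.cvtColor(i1["pixels"],cv2.COLOR_RGB2HSV)
    for c in((.5925,-.1352),(.6081,.1346)):
        m=(np.hypot(V1[...,0]-c[0],V1[...,1]-c[1])<.03)&(h[...,0]>16)&(h[...,0]<34)&(h[...,1]>90)&(V1[...,2]>.03)
        print(n,"nut",m.sum(),np.percentile(V1[m][:,2],[2,60,98]).round(3) if m.any() else "")
    m=(np.hypot(V1[...,0]-.493,V1[...,1]+.0914)<.02)&(V1[...,2]>.06); print(n,"pin",m.sum(),np.nanmedian(V1[m],0).round(3) if m.any() else "")
```

```text
scene jar [(479, [0.675, -0.381, 0.07]), (473, [0.675, -0.381, 0.069])]
scene b1 [(259, [0.357, -0.141, 0.042]), (256, [0.357, -0.141, 0.042])]
scene b2 [(334, [0.38, 0.144, 0.041]), (332, [0.38, 0.143, 0.041])]
scene nut 266 [0.035 0.062 0.07 ]
scene nut 329 [0.034 0.063 0.07 ]
scene pin 75 [ 0.496 -0.09   0.083]
side jar [(276, [0.657, -0.38, 0.073]), (273, [0.657, -0.38, 0.073])]
side b1 [(267, [0.342, -0.137, 0.045]), (264, [0.342, -0.137, 0.044])]
side b2 [(360, [0.367, 0.15, 0.045]), (353, [0.367, 0.149, 0.045])]
side nut 172 [0.034 0.063 0.073]
side nut 199 [0.035 0.065 0.076]
side pin 121 [ 0.493 -0.086  0.637]
```

All checks agree, so I'm handing the job in.

```bash
python3 -c "
from bench import robot
print(robot.close_job())"
```

```text
the job is handed in; nothing more can be done
None
```

The print jig is ready and handed in at about 52 s of the 210 s; the hand-in reports no verdict.

- **Pin:** Only one pin was in the rack. I put it in station 1, the rightmost. It met the bottom of the hole at about 12 N, and its head top then measured 88 mm, which is fully down.
- **Nuts:** Both brass nuts went on and rested at 17 mm first. I backed each off anticlockwise until it dropped to about 7 mm, then turned it on clockwise. Both tops then measured 68.3 mm, against 68 mm expected on the tab, and further turning did not lower them. I felt no clear rise in torque at the tab, so seating is judged by height only.
- **Collar:** I turned it last. The fin's heading works out to about 1.45 rad, and the picture shows the red pointer on the green mark. It already stood about 0.29 rad clockwise when I reached it. I took that as how it started and did not check for an earlier bump.
- **Left alone:** The ink jar and both orange blocks are within 1 mm of where they started. I never gripped or touched the blue nuts.
- **One reading disagreed:** In the last check the side camera read 0.637 m for the pin's height. The filter had no upper height limit, so I put that down to the arm being in the line of sight. The scene camera's reading (0.083 m median over the head's top and side) fits a fully seated pin.

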